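Load the test jig and fit its clamp plate

TASK

Get the test jig ready: pull the blanking plugs (round knobs) out of its three bays and put them all in the open black tray, then push every probe cartridge (square tab) on the bench down into a bay, any bay, until it clicks past the spring balls and sits fully home; there may be fewer cartridges than bays. Then fit the clamp plate: hold it level just in front of its place, slide it backward over the tips of the two studs with its back edge going in under the fixed lip, feel for the moment its holes drop over the studs, and let it down flat on the jig. Leave the other things on the bench where they are.

Things in the scene. Friction and masses are not known exactly. Their poses are not given: they have to be found in the camera images.
- jig: Aluminium test jig, fixed, a block 128 (x) x 190 (y) x 28 mm tall; origin at the centre of its underside, x to its back (away from the robot within 0.25 rad), z up. In its flat top (the deck) three rectangular bays in a row along y, 40 mm apart, each 32.4 (x) x 24.4 (y) mm, 24 mm deep. Two studs stand on the deck beside the row; a lip overhangs the back edge.
- deck (a point): Point on the jig's deck midway between the two studs (28 mm over the jig's origin); jig axes. The fitted clamp plate has its origin here, lies flat on the deck, x axes parallel.
- stud_l (a point): Tip of the stud at jig y = +72 mm, x = 0: upright steel pin, 8 mm thick, 16 mm tall over the deck, its top 3 mm tapering to 4 mm wide.
- stud_r (a point): Tip of the like stud at jig y = -72 mm, x = 0.
- lip (a point): Middle of the lower front edge of the fixed lip: jig x = 42 mm, y = 0, 27 mm over the deck. The lip is 110 mm wide (y), 6 mm thick, and reaches from x = 42 to 64 mm; the wall carrying it starts at x = 58 mm. The fitted plate's back edge lies 8 mm in under it, so the plate cannot be lowered straight down past the lip.
- bay0 (a point): Centre of the floor of bay 0 (jig y = -40 mm), 24 mm below the deck; jig axes. In both y walls a sprung ball of 5 mm radius stands 3 mm into the bay, its centre 9.5 mm above the floor; pushing a cartridge past the balls takes about 4 to 8 N, and they then hold it down.
- bay1 (a point): Centre of the floor of bay 1 (jig y = 0 mm), 24 mm below the deck; jig axes. In both y walls a sprung ball of 5 mm radius stands 3 mm into the bay, its centre 9.5 mm above the floor; pushing a cartridge past the balls takes about 4 to 8 N, and they then hold it down.
- bay2 (a point): Centre of the floor of bay 2 (jig y = 40 mm), 24 mm below the deck; jig axes. In both y walls a sprung ball of 5 mm radius stands 3 mm into the bay, its centre 9.5 mm above the floor; pushing a cartridge past the balls takes about 4 to 8 N, and they then hold it down.
- clamp_plate: Loose dark steel clamp plate, 0.3 kg, 100 (x) x 168 (y) x 5 mm, origin at the centre of its underside. Round holes of 10.5 mm at x = 0, y = -72 and +72 mm; a window 26 (x) x 108 (y) mm in the middle for the cartridge tabs. The same after half a turn about z. A cartridge that is not home keeps it from lying flat.
- plate_grip (a point): Middle of the plate's black handle bar, 44 mm over the plate's underside: bar 12 (x) x 129 (y) x 14 mm tall on two posts across the window; pinch it here across the plate's x. Plate axes.
- cartridge_a: Loose probe cartridge of grey and black plastic, 60 g, 30 (x) x 22 (y) mm, 36 mm tall; origin at the centre of its underside. Body 24 mm tall with heavy rounded brass beads along the bottom of its y sides and a groove above for the balls; on top a tab 12 (x) x 18 (y) x 12 mm tall to pinch across x. The same after half a turn about z. Home: origin at a bay point, x along the bay's x. May be absent.
- cartridge_b: Loose probe cartridge of grey and black plastic, 60 g, 30 (x) x 22 (y) mm, 36 mm tall; origin at the centre of its underside. Body 24 mm tall with heavy rounded brass beads along the bottom of its y sides and a groove above for the balls; on top a tab 12 (x) x 18 (y) x 12 mm tall to pinch across x. The same after half a turn about z. Home: origin at a bay point, x along the bay's x. May be absent.
- cartridge_c: Loose probe cartridge of grey and black plastic, 60 g, 30 (x) x 22 (y) mm, 36 mm tall; origin at the centre of its underside. Body 24 mm tall with heavy rounded brass beads along the bottom of its y sides and a groove above for the balls; on top a tab 12 (x) x 18 (y) x 12 mm tall to pinch across x. The same after half a turn about z. Home: origin at a bay point, x along the bay's x. May be absent.
- blank_0: Loose blanking plug of grey and black plastic, 60 g; starts fully home in a bay. Shaped like a cartridge (30 x 22 mm, body 24 mm, heavy brass foot, origin at the centre of its underside) but with a round knob, 14 mm thick and 12 mm tall, on top: pinch it and pull straight up, about 4 to 8 N past the balls. May lie in the tray any way up.
- blank_1: Loose blanking plug of grey and black plastic, 60 g; starts fully home in a bay. Shaped like a cartridge (30 x 22 mm, body 24 mm, heavy brass foot, origin at the centre of its underside) but with a round knob, 14 mm thick and 12 mm tall, on top: pinch it and pull straight up, about 4 to 8 N past the balls. May lie in the tray any way up.
- blank_2: Loose blanking plug of grey and black plastic, 60 g; starts fully home in a bay. Shaped like a cartridge (30 x 22 mm, body 24 mm, heavy brass foot, origin at the centre of its underside) but with a round knob, 14 mm thick and 12 mm tall, on top: pinch it and pull straight up, about 4 to 8 N past the balls. May lie in the tray any way up.
- tray_in (a point): Centre of the inner floor of the fixed open black tray for the plugs, 3 mm over the bench; tray outside 110 (x) x 130 (y) mm, 22 mm tall, walls 3 mm; tray axes.
- flux_tin: Bystander, to be left alone: round tin with yellow lid, 39 dia x 28 tall mm; origin at the centre of its underside.
- dropper_bottle: Bystander, to be left alone: small amber dropper bottle, 26 dia x 67 tall mm; origin at the centre of its underside.
- mug: Bystander, to be left alone: orange mug, 81 dia x 101 tall mm; origin at the centre of its underside.
- sticky_pad: Bystander, to be left alone: yellow note pad 74 x 74 x 9 mm; origin at the centre of its underside.
- screw_dish: Bystander, to be left alone: round metal dish, 70 dia x 16 tall mm; origin at the centre of its underside.

How it is judged:
By the outcome, as a careful person would: the job done as asked, in the order asked, and still so for the second after the job is handed in, with the robot touching nothing.
Of cartridge_a, cartridge_b, cartridge_c only 2 to 3 are there at a start; the rules pass over those that are not, and their reading is None.
At some moment in a run one of cartridge_a, cartridge_b, cartridge_c, clamp_plate may be knocked a few centimetres aside while the robot is not near it.
Once in a run the grip may slacken for a moment while it holds something.
It also fails if it takes over 210 s, if anything falls off the work surface, if the arm or the gripper's body presses on something with over 40 N, if the wrist force passes 120 N, or if a joint passes its speed limit or range.

ROBOT

A 6-joint arm with a two-finger parallel gripper is mounted at the origin on a cart in front of the work surface, level with it; the furniture and walls round the work are solid. World frame = base frame: x ahead of the robot, y to its left, z up, the work surface at z = 0. Lengths are in m, angles in rad, forces in N, time in s.
With the tool pointing down it reaches from about 0.25 to 0.725 m from the base axis. Payload 4 kg.
Tool frame: the origin (TCP) lies midway between the tips of the shut fingers; the grasp point (between the pads) lies 19 mm behind it (robot.grasp_offset is the distance from the TCP to the grasp point, in m); x points along the fingers, y is the direction in which the jaws open and shut, and the axes are right-handed (so a half turn about x gives the same grasp; the last joint's range is limited). The gripper opens to 85 mm and grips with 20 to 120 N. Pads are 22 mm wide; open, the fingers measure 114 mm over their backs; the gripper's body (76 mm by 85 mm) begins 54 mm behind the grasp point. The pads swing forward as they close: fully open they stand 13 mm farther back than shut.
Start: joints at [1.278, 0.241, 0.005, 1.335, 0, 1.571], TCP at [0.144, 0.479, 0.231] pointing down, gripper open.
Joint ranges: [-2.72, 2.72], [-1.05, 1.87], [-1.09, 1.28], [-1.99, 2.15], [-1.42, 1.44], [-3.14, 3.14]. Speed limits (rad/s): [2.79, 2.79, 3.14, 3.14, 3.14, 3.14].

INTERFACE

Orientations are given as a unit quaternion [w, x, y, z].
In Python, from rig import robot, viewer, order gives the robot as it stands.
- The arm moves only by the tool step_arm, never from a script. Its argument "motion" is a list that holds one entry, the list of rows, each a list of 7 numbers: the shift along the tool's x, y, z normalised to -1 to 1, where 1 is 0.2 m, then the turn, a rotation vector about the tool's x, y, z normalised to -1 to 1, where 1 is 360 degrees, then the gripper command: -1 is fully open, 1 is shut, values between are in proportion. In form: [[[dx, dy, dz, wx, wy, wz, jaw], ...]]. A call has 1 to 12 rows; each row shifts and turns the commanded pose from where the row before left it, along the tool's axes as they then stand; what a row does not reach is not made up. A row lasts 1/10 s, in which the tool goes at most 50 mm and 8.59 degrees, less where a joint would pass 70% of its speed; a pose out of reach is approached as far as the arm can. A call with a number of a shift or a turn outside -1 to 1 is refused whole. A call with a gripper value outside its range is refused whole. The fingers move at their own pace and stop on an object; the grip force is fixed at half the most. Time passes only in rows, so rows that do not move let the fingers close. It gives the time, the measured TCP pose, the force and the opening at its end, in the units of the state.
- robot.state(): the state, without advancing time (a new reading comes with each control period).
- viewer.read_camera(name): name is "side" or "top" or "wrist"; returns a dict with "img" (400x640x3 uint8, red, green, blue), "fx", "fy", "cx", "cy" (pixels), "rvec" (rotation vector, rad) and "tvec" (3), from world to camera coordinates, as OpenCV has them; the wrist camera has in their place "mount" (4x4, takes a point from camera to tool coordinates, whose origin is the TCP and whose axes are the tool frame's). Camera axes: x right, y down, z forward; pixel columns grow to the right and rows downward; lengths in m; the calibration is good to about 2 mm. A picture is of the moment at which its call begins: read the wrist's pose just before it. There is no depth.
- order.close_job(): hands the job in, once; it reports no verdict.
The state is a dict: "time_s": time; "q": joint angles; "joint_vel": joint speeds; "tau": joint torques, N m; "tcp_pos": TCP position; "eef_rot": TCP orientation; "ft_force": force on the tool from outside, world axes, zero at the start; "moment": the same for the moment, N m; "opening": finger opening in m.
Only numpy, scipy, OpenCV 4.12 (cv2) and the standard library are available. Lean on these libraries where they do the work, as an engineer would, in place of code of your own. Each camera call takes 0.05 s, during which the arm holds its last target. There are 200 camera calls.

## Working session

There is one attempt and no reset: what is moved stays moved. The work goes in short steps, Python scripts to look and compute and a tool call to move; the robot and the scene stay as the last step left them, time stands still between calls to the robot, and variables do not carry over. Pictures are saved under pics/ and viewed, about 12 in all and at most 16, crops included, and the job is handed in when it is done.

Besides the shell and the picture viewer there is one more tool, called after ">>>" as name(argument=value, ...) on one line, values as JSON. step_arm: Moves the arm, as the interface text tells. Its arguments: {"type":"object","properties":{"motion":{"type":"array","items":{"type":"array","items":{"type":"array","items":{"type":"number"}}}}},"required":["motion"]}

```bash
ls; mkdir -p pics
python3 - <<'E'
from rig import robot, viewer, order
import cv2, numpy as np
print(robot.state(), robot.grasp_offset)
for n in ("top","side","wrist"):
    c=viewer.read_camera(n); cv2.imwrite(f"pics/{n}0.png",c["img"][:,:,::-1])
    print(n,{k:np.round(v,4).tolist() for k,v in c.items() if k!="img"})
E
```

```text
pics
{'time_s': 0.0, 'q': array([ 1.27800256e+00,  2.41453885e-01,  3.73618918e-03,  1.33517337e+00,
       -6.72377114e-06,  1.57083498e+00]), 'joint_vel': array([-4.81249827e-04,  7.03664335e-06, -1.03389142e-03,  4.41135361e-04,
        1.29906361e-03, -3.77128118e-04]), 'tau': array([ 1.98913176e-05, -3.72313750e+01,  2.52409744e+01,  1.69027399e-02,
        5.95261372e-05, -4.17687048e-06]), 'tcp_pos': array([0.1441382 , 0.47813003, 0.23039707]), 'eef_rot': array([ 0.69943489,  0.10242929,  0.69964622, -0.10389535]), 'ft_force': array([-0.11652535,  0.08335539, -0.73748517]), 'moment': array([-0.03359501,  0.06662424,  0.00058961]), 'opening': 0.08539587011845469} 0.0187
top {'fx': 464.13, 'fy': 464.13, 'cx': 324.8681, 'cy': 195.9176, 'rvec': [2.1923, -2.1292, 0.1626], 'tvec': [-0.1162, 0.5444, 1.1762]}
side {'fx': 417.8772, 'fy': 417.8772, 'cx': 322.6425, 'cy': 200.3681, 'rvec': [2.1987, -0.6049, 0.2799], 'tvec': [-0.4987, 0.1572, 1.0206]}
wrist {'fx': 327.8098, 'fy': 327.8098, 'cx': 316.5682, 'cy': 202.3829, 'mount': [[0.0011, -0.3216, 0.9469, -0.1416], [1.0, 0.0001, -0.0012, -0.0007], [0.0003, 0.9469, 0.3216, -0.0825], [0.0, 0.0, 0.0, 1.0]]}
```

View pics/top0.png

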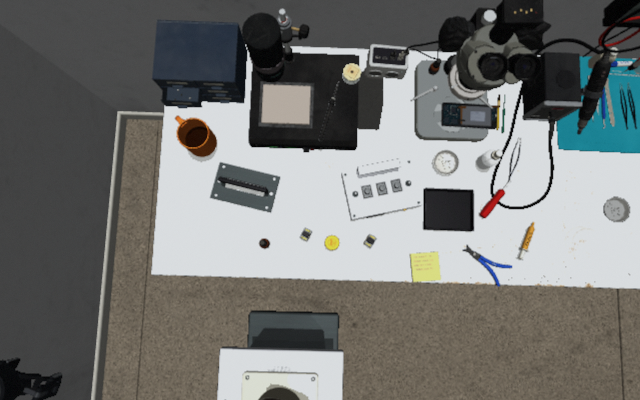

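View pics/side0.png

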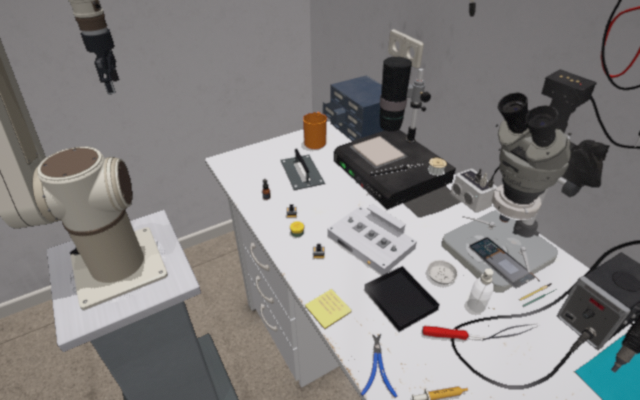

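The top view shows the plate at (246,187), the jig at (382,187), the tray at (448,210), and two cartridges at (306,234) and (370,241) with the tin at (332,243) between them. The side view agrees: two cartridges only.

```bash
cat > h.py <<'E'
from rig import robot, viewer, order
import cv2, numpy as np
from scipy.spatial.transform import Rotation as R
np.set_printoptions(precision=4, suppress=True)
def rot(q): return R.from_quat([q[1],q[2],q[3],q[0]])
class Cam:
    """img, K, and camera centre C / axes A (camera->world)"""
    def __init__(s,name,save=None):
        st=robot.state(); c=viewer.read_camera(name); s.img=np.ascontiguousarray(c["img"][:,:,::-1])
        s.K=np.array([[c["fx"],0,c["cx"]],[0,c["fy"],c["cy"]],[0,0,1]])
        if "mount" in c:
            M=np.asarray(c["mount"]); T=rot(st["eef_rot"]).as_matrix()
            s.A=T@M[:3,:3]; s.C=T@M[:3,3]+st["tcp_pos"]
        else:
            s.A=R.from_rotvec(np.ravel(c["rvec"])).as_matrix().T; s.C=-s.A@np.ravel(c["tvec"])
        if save: cv2.imwrite(f"pics/{save}.png",s.img)
    def ray(s,uv,z):
        uv=np.atleast_2d(np.asarray(uv,float)); d=np.c_[uv,np.ones(len(uv))]@np.linalg.inv(s.K).T@s.A.T
        return s.C+d*((z-s.C[2])/d[:,2])[:,None]
    def px(s,P):
        p=(np.atleast_2d(P)-s.C)@s.A@s.K.T; return p[:,:2]/p[:,2:]
def contours(mask,amin=20):
    cs,_=cv2.findContours(mask.astype(np.uint8),cv2.RETR_EXTERNAL,cv2.CHAIN_APPROX_NONE)
    return sorted([c[:,0] for c in cs if cv2.contourArea(c)>=amin],key=lambda c:-cv2.contourArea(c))
def delta(goal,yaw):
    """tool-axes shift (units of .2 m) and turn about tool x (units of 360deg) to a down-pointing TCP goal;
    yaw = world angle of tool y (mod pi)"""
    st=robot.state(); r=rot(st["eef_rot"]); T=r.as_matrix()
    d=T.T@(np.asarray(goal)-st["tcp_pos"])/.2
    x=np.array([0,0,-1.]);best=None
    for k in (0,np.pi):
        y=np.array([np.cos(yaw+k),np.sin(yaw+k),0]); G=np.c_[x,y,np.cross(x,y)]
        w=R.from_matrix(T.T@G).as_rotvec()/(2*np.pi)
        if best is None or np.linalg.norm(w)<np.linalg.norm(best): best=w
    print("shift(tool)",d,"turn",best,"force",st["ft_force"],"open",round(st["opening"],4),"tcp",st["tcp_pos"],"q6",st["q"][5],"t",st["time_s"])
E
python3 - <<'E'
from h import *
c=Cam("top")
for n,uv,z in [("cartL",(306,234),.03),("cartR",(370,241),.03),("tin",(332,243),.028),("jig",(382,187),.028),("plate",(246,187),.005),("tray",(448,210),.022),("bottle",(264,243),.06),("dish",(446,162),.016)]:
    print(n,c.ray(uv,z)[0])
s=Cam("side"); 
a=cv2.resize(c.img[150:270,200:440],None,fx=3,fy=3,interpolation=cv2.INTER_CUBIC)
cv2.imwrite("pics/crop1.png",a)
delta([.40,-.08,.26],np.pi/2)
st=robot.state();print(rot(st["eef_rot"]).as_matrix())
E
```

```text
cartL [ 0.4472 -0.0541  0.03  ]
cartR [ 0.4339 -0.221   0.03  ]
tin [ 0.4259 -0.1224  0.028 ]
jig [ 0.5772 -0.2509  0.028 ]
plate [0.5695 0.1114 0.005 ]
tray [ 0.5219 -0.4278  0.022 ]
bottle [0.42   0.0504 0.06  ]
dish [ 0.6528 -0.425   0.016 ]
shift(tool) [-0.1433 -2.3043  2.0304] turn [-0.0466 -0.      0.0002] force [-0.0284 -0.2412 -0.4022] open 0.0855 tcp [0.1442 0.4784 0.2309] q6 1.5708244457374765 t 0.25
[[-0.0003  0.2887  0.9574]
 [-0.001   0.9574 -0.2887]
 [-1.     -0.001  -0.    ]]
```

View pics/crop1.png

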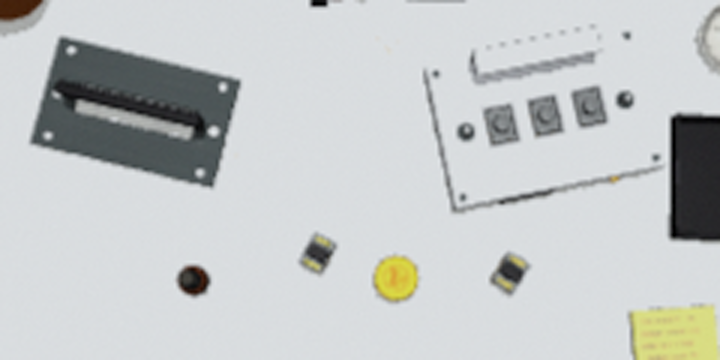

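>>> step_arm(motion=[[[0, 0, 0, 0.0214, 0, 0, -0.2], [0, 0, 0, 0.0214, 0, 0, -0.2], [0, 0, 0, 0.0214, 0, 0, -0.2], [0, 0, 0, 0.0214, 0, 0, -0.2], [0, 0, 0, 0.0214, 0, 0, -0.2], [0, 0, 0, 0.0214, 0, 0, -0.2], [0, 0, 0, 0.0214, 0, 0, -0.2], [0, 0, 0, 0.0214, 0, 0, -0.2]]])

```text
time_s: 1.05
tcp_pos: [0.1443, 0.4786, 0.2311]
eef_rot: [0.547, 0.448, 0.547, -0.449]
ft_force: [0.1, 0.2, 0.2]
opening: 0.0511
```

>>> step_arm(motion=[[[0, 0.078, 0.236, 0, 0, 0, -0.2], [0, 0.078, 0.236, 0, 0, 0, -0.2], [0, 0.078, 0.236, 0, 0, 0, -0.2], [0, 0.078, 0.236, 0, 0, 0, -0.2], [0, 0.078, 0.236, 0, 0, 0, -0.2], [0, 0.078, 0.236, 0, 0, 0, -0.2], [0, 0.078, 0.236, 0, 0, 0, -0.2], [0, 0.078, 0.236, 0, 0, 0, -0.2], [0, 0.078, 0.236, 0, 0, 0, -0.2], [0, 0.078, 0.236, 0, 0, 0, -0.2], [0, 0.078, 0.236, 0, 0, 0, -0.2], [0, 0.078, 0.236, 0, 0, 0, -0.2]]])

```text
time_s: 2.25
tcp_pos: [0.4421, -0.0406, 0.2315]
eef_rot: [0.548, 0.447, 0.548, -0.447]
ft_force: [0.7, 0.6, 0.8]
opening: 0.0513
```

>>> step_arm(motion=[[[0, 0.078, 0.236, 0, 0, 0, -0.2], [0, 0.078, 0.236, 0, 0, 0, -0.2], [0, 0.078, 0.236, 0, 0, 0, -0.2], [0, 0.078, 0.236, 0, 0, 0, -0.2], [0, 0, 0, 0, 0, 0, -0.2], [0, 0, 0, 0, 0, 0, -0.2]]])

```text
time_s: 2.85
tcp_pos: [0.5403, -0.2118, 0.2298]
eef_rot: [0.547, 0.447, 0.548, -0.448]
ft_force: [-0.4, -0.0, -0.1]
opening: 0.0514
```

Run:
```python
from h import *
c=Cam("wrist","w1")
delta([.54,-.22,.23],.2)
print(robot.state()["q"])
```

```text
shift(tool) [ 0.0025 -0.0093  0.045 ] turn [ 0.0003 -0.0002  0.0002] force [0.4343 0.3346 0.6129] open 0.051 tcp [ 0.54   -0.2108  0.2305] q6 0.9967729345752041 t 2.9
[-0.3723  0.4031  0.2313  1.401   0.0003  0.9968]
```

View pics/w1.png

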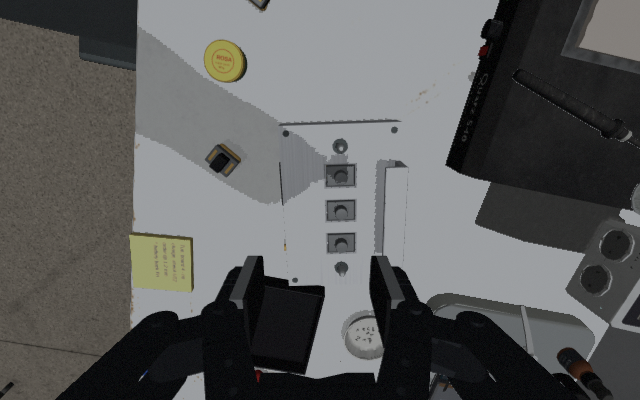

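The wrist view shows the plugs at (340,176), (340,211) and (341,243), the studs at (340,146) and (341,268), a cartridge at (222,160), the tin at (224,61) and the tray at (285,325). I'll measure the jig from the plug rectangles.

Run:
```python
from h import *
c=Cam("wrist"); g=cv2.cvtColor(c.img,cv2.COLOR_BGR2GRAY)
print(g[176,300:380:2], g[195,340], g[200:225:2,330])
for t in (110,140):
  m=np.zeros_like(g); m[130:285,318:364]=g[130:285,318:364]<t
  for k in contours(m,30):
    r=cv2.minAreaRect(k.astype(np.float32)); print(t,r, c.ray(r[0],.028)[0])
cv2.imwrite("pics/w1c.png",cv2.resize(c.img[110:300,200:420],None,fx=3,fy=3,interpolation=cv2.INTER_CUBIC))
# cartridge, tray
b=c.ray(cv2.minAreaRect(contours((g[130:190,195:250]<110),50)[0].astype(np.float32))[0],.036);
```

```text
[119 119 122 123 120 122 120 121 119 121 119 121  93  64 102 100  64  40
  64  68  67  65  65  51  97 102 108  58 138 159 159 159 159 159 158 158
 158 159 116 118] 158 [141  52 101 100 101  98  97  97  95  93  75 132 158]
110 ((339.5, 176.0), (24.0, 31.0), 90.0) [ 0.5647 -0.2107  0.028 ]
110 ((340.5, 211.0), (22.0, 29.0), 90.0) [ 0.5747 -0.2497  0.028 ]
110 ((341.0, 243.0), (20.0, 28.0), 90.0) [ 0.5841 -0.288   0.028 ]
110 ((339.7500305175781, 146.75001525878906), (14.849241256713867, 14.142135620117188), 45.0) [ 0.558  -0.1799  0.028 ]
110 ((340.5, 268.5), (13.0, 13.0), 90.0) [ 0.591  -0.3208  0.028 ]
140 ((337.0, 163.5), (49.0, 38.0), 90.0) [ 0.5591 -0.1978  0.028 ]
140 ((340.0, 211.0), (22.0, 30.0), 90.0) [ 0.5742 -0.2498  0.028 ]
140 ((340.5, 243.5), (21.0, 29.0), 90.0) [ 0.5837 -0.2888  0.028 ]
140 ((340.5, 269.0), (14.0, 13.0), 90.0) [ 0.5911 -0.3214  0.028 ]
```

View pics/w1c.png

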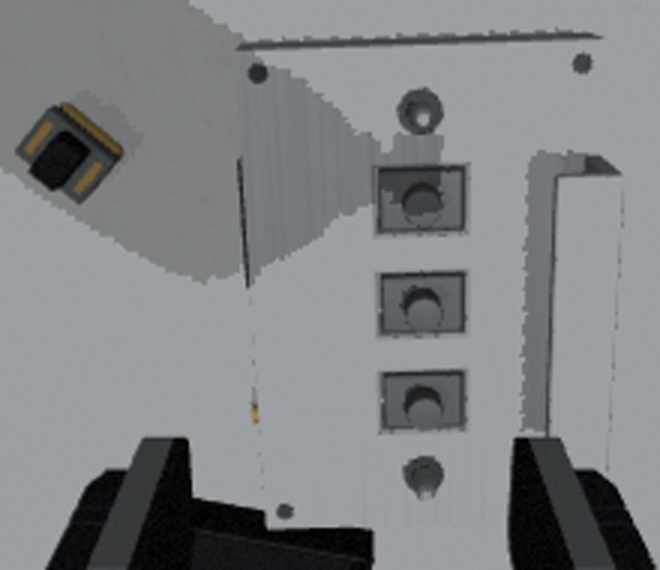

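Run:
```python
from h import *
c=Cam("wrist")
P=c.ray([[286,134.3],[394.3,131],[295,280.3]],.028);print(P, np.arctan2(*(P[1]-P[0])[[1,0]]), np.arctan2(*(P[0]-P[2])[[1,0]])-np.pi/2)
delta([.5744,-.2496,.10],.24)
```

```text
[[ 0.5006 -0.178   0.028 ]
 [ 0.6097 -0.1521  0.028 ]
 [ 0.5411 -0.3474  0.028 ]] 0.232643875428517 0.2349293802867336
shift(tool) [0.6575 0.1283 0.2299] turn [-0.0058 -0.0001  0.    ] force [-0.2315  0.1552 -0.5633] open 0.0515 tcp [ 0.54   -0.2098  0.2315] q6 0.9966961144777545 t 3.0
```

>>> step_arm(motion=[[[0.16, 0.032, 0.058, -0.0055, 0, 0, -0.2], [0.16, 0.032, 0.058, 0, 0, 0, -0.2], [0.16, 0.032, 0.058, 0, 0, 0, -0.2], [0.16, 0.032, 0.056, 0, 0, 0, -0.2], [0, 0, 0, 0, 0, 0, -0.2], [0, 0, 0, 0, 0, 0, -0.2]]])

```text
time_s: 3.6
tcp_pos: [0.5754, -0.2486, 0.1039]
eef_rot: [0.555, 0.437, 0.556, -0.437]
ft_force: [0.6, 1.1, 1.1]
opening: 0.0516
```

Run:
```python
from h import *
delta([.5750,-.2497,.03],.236)
```

```text
shift(tool) [ 0.3694 -0.003   0.0054] turn [ 0.0004 -0.0001  0.0001] force [0.5595 1.0733 1.0847] open 0.0516 tcp [ 0.5754 -0.2486  0.1039] q6 0.9246767977097616 t 3.6
```

>>> step_arm(motion=[[[0.12, -0.003, 0.005, 0, 0, 0, -0.2], [0.12, 0, 0, 0, 0, 0, -0.2], [0.08, 0, 0, 0, 0, 0, -0.2], [0.045, 0, 0, 0, 0, 0, -0.2], [0, 0, 0, 0, 0, 0, -0.2], [0, 0, 0, 0, 0, 0, 1], [0, 0, 0, 0, 0, 0, 1], [0, 0, 0, 0, 0, 0, 1], [0, 0, 0, 0, 0, 0, 1], [0, 0, 0, 0, 0, 0, 1]]])

```text
time_s: 4.6
tcp_pos: [0.5764, -0.2516, 0.0319]
eef_rot: [0.556, 0.438, 0.555, -0.437]
ft_force: [-1.0, 0.5, 6.1]
opening: 0.0102
```

Run:
```python
from h import *
delta([.5750,-.2497,.03],.236)
```

```text
shift(tool) [ 0.0096 -0.0044 -0.0106] turn [ 0.0001  0.0002 -0.0003] force [-1.0127  0.4992  6.1383] open 0.0102 tcp [ 0.5764 -0.2516  0.0319] q6 0.9226417752264662 t 4.6
```

>>> step_arm(motion=[[[0, 0, 0, 0, 0, 0, 1], [0, 0, 0, 0, 0, 0, 1]]])

```text
time_s: 4.8
tcp_pos: [0.5763, -0.2516, 0.0319]
eef_rot: [0.556, 0.438, 0.555, -0.437]
ft_force: [-0.8, 0.5, 6.1]
opening: 0.0104
```

Run:
```python
from h import *
c=Cam("wrist"); cv2.imwrite("pics/w2.png",cv2.resize(c.img[120:400,180:460],None,fx=2,fy=2))
delta([.5750,-.2497,.03],.236)
```

```text
shift(tool) [ 0.0098 -0.0045 -0.0107] turn [ 0.0001  0.0003 -0.0003] force [-1.7738  0.0993  5.4169] open 0.0097 tcp [ 0.5764 -0.2516  0.032 ] q6 0.9226297418477737 t 4.85
```

View pics/w2.png

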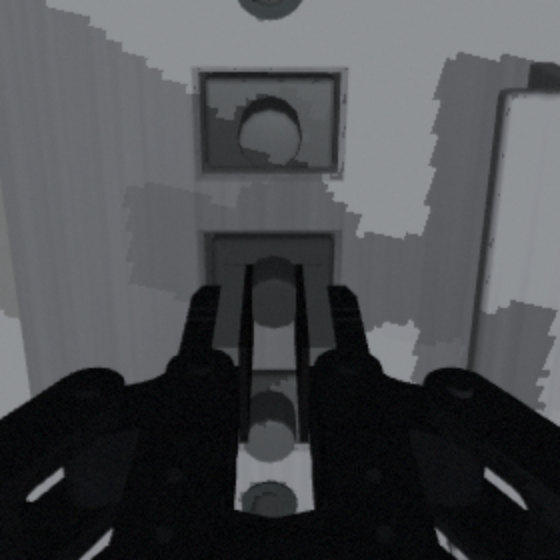

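The knob sits between the pads at about (275,290), so I'll pull it.

>>> step_arm(motion=[[[-0.03, 0, 0, 0, 0, 0, 1], [-0.05, 0, 0, 0, 0, 0, 1], [-0.05, 0, 0, 0, 0, 0, 1], [-0.1, 0, 0, 0, 0, 0, 1], [-0.1, 0, 0, 0, 0, 0, 1], [-0.1, 0, 0, 0, 0, 0, 1], [0, 0, 0, 0, 0, 0, 1]]])

```text
time_s: 5.55
tcp_pos: [0.578, -0.252, 0.1208]
eef_rot: [0.558, 0.438, 0.553, -0.437]
ft_force: [0.1, 0.4, 0.7]
opening: 0.0099
```

Run:
```python
from h import *
c=Cam("wrist"); cv2.imwrite("pics/w3.png",c.img)
s=Cam("side"); 
st=robot.state(); u=s.px(st["tcp_pos"])[0]; print(u)
x,y=u.astype(int); a=cv2.resize(s.img[y-60:y+60,x-80:x+80],(640,480),interpolation=cv2.INTER_CUBIC); cv2.imwrite("pics/s3.png",a)
delta([.5750,-.2497,.03],.236)
t=Cam("top"); m=(t.img.max(2)<60); m[:170]=0;m[260:]=0;m[:,:400]=0;m[:,490:]=0
k=contours(m)[0]; b=cv2.boxPoints(cv2.minAreaRect(k.astype(np.float32)));print(t.ray(b,.022), t.ray(b,.022).mean(0))
```

```text
[374.4009 207.0525]
shift(tool) [ 0.435  -0.0035 -0.0084] turn [ 0.0002  0.0001 -0.0002] force [-0.074  -0.6371  0.3992] open 0.0101 tcp [ 0.5759 -0.2511  0.117 ] q6 0.9225956049167738 t 5.65
[[ 0.47   -0.3928  0.022 ]
 [ 0.5784 -0.3975  0.022 ]
 [ 0.5775 -0.4993  0.022 ]
 [ 0.469  -0.4934  0.022 ]] [ 0.5237 -0.4458  0.022 ]
```

View pics/s3.png

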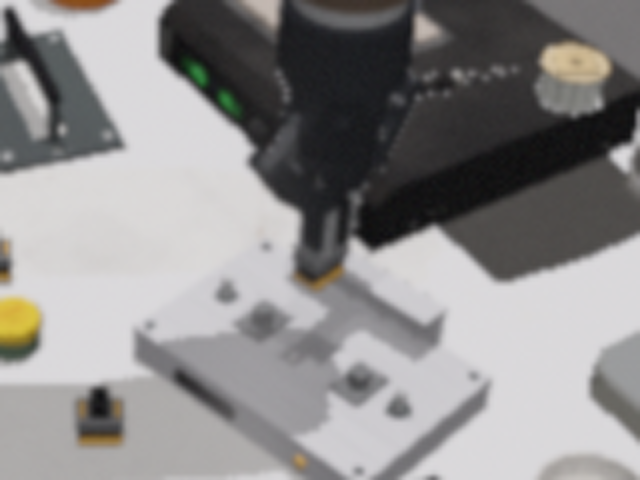

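The plug is in hand, with its brass foot visible below the gripper. On to the tray.

Run:
```python
from h import *
delta([.522,-.470,.036],.236)
```

```text
shift(tool) [ 0.3992 -0.5156  1.003 ] turn [ 0.0001 -0.0001  0.0001] force [ 0.3649  0.4143 -1.3173] open 0.0102 tcp [ 0.5752 -0.2508  0.1159] q6 0.9226133009153288 t 5.7
```

>>> step_arm(motion=[[[0, -0.086, 0.167, 0, 0, 0, 1], [0, -0.086, 0.167, 0, 0, 0, 1], [0, -0.086, 0.167, 0, 0, 0, 1], [0, -0.086, 0.167, 0, 0, 0, 1], [0, -0.086, 0.167, 0, 0, 0, 1], [0, -0.086, 0.167, 0, 0, 0, 1], [0.12, 0, 0, 0, 0, 0, 1], [0.12, 0, 0, 0, 0, 0, 1], [0.1, 0, 0, 0, 0, 0, 1], [0.05, 0, 0, 0, 0, 0, 1], [0, 0, 0, 0, 0, 0, 1]]])

```text
time_s: 6.8
tcp_pos: [0.5205, -0.4684, 0.0348]
eef_rot: [0.553, 0.438, 0.558, -0.437]
ft_force: [0.4, 0.6, -0.4]
opening: 0.0103
```

>>> step_arm(motion=[[[0, 0, 0, 0, 0, 0, -0.4], [0, 0, 0, 0, 0, 0, -0.4], [0, 0, 0, 0, 0, 0, -0.4], [0, 0, 0, 0, 0, 0, -0.4], [-0.12, 0, 0, 0, 0, 0, -0.2], [-0.2, 0, 0, 0, 0, 0, -0.2], [-0.1, 0, 0, 0, 0, 0, -0.2], [0, 0, 0, 0, 0, 0, -0.2]]])

```text
time_s: 7.6
tcp_pos: [0.5246, -0.4721, 0.1281]
eef_rot: [0.559, 0.437, 0.552, -0.438]
ft_force: [0.3, -0.2, 0.4]
opening: 0.051
```

Run:
```python
from h import *
delta([.5845,-.2885,.10],.236)
c=Cam("wrist"); cv2.imwrite("pics/w4.png",c.img)
```

```text
shift(tool) [ 0.1365  0.506  -0.823 ] turn [ 0.0001  0.0013 -0.0009] force [ 0.3218 -0.1911  0.382 ] open 0.051 tcp [ 0.5246 -0.4721  0.1281] q6 0.6010981073924688 t 7.6
```

View pics/w4.png

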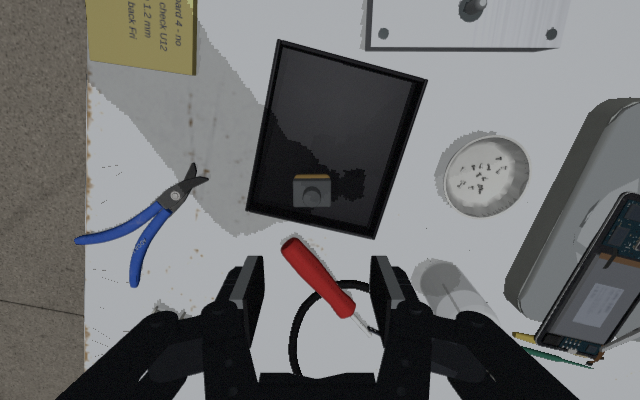

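The wrist view shows the first plug upright in the tray at (311,190). Next is the bay 0 plug.

>>> step_arm(motion=[[[0, 0.084, -0.137, 0, 0, 0, -0.2], [0, 0.084, -0.137, 0, 0, 0, -0.2], [0, 0.084, -0.137, 0, 0, 0, -0.2], [0, 0.084, -0.137, 0, 0, 0, -0.2], [0, 0.084, -0.137, 0, 0, 0, -0.2], [0, 0.086, -0.138, 0, 0, 0, -0.2], [0.12, 0, 0, 0, 0, 0, -0.2], [0.1, 0, 0, 0, 0, 0, -0.2], [0, 0, 0, 0, 0, 0, -0.2], [0, 0, 0, 0, 0, 0, -0.2]]])

```text
time_s: 8.65
tcp_pos: [0.581, -0.2859, 0.077]
eef_rot: [0.554, 0.437, 0.557, -0.438]
ft_force: [0.0, 0.6, 0.9]
opening: 0.0511
```

Run:
```python
from h import *
delta([.5845,-.2885,.032],.236)
```

```text
shift(tool) [0.2247 0.0147 0.0174] turn [ 0.0001 -0.0003  0.0004] force [0.0417 0.6182 0.9107] open 0.0511 tcp [ 0.581  -0.2859  0.077 ] q6 0.8766947729685337 t 8.65
```

>>> step_arm(motion=[[[0.05, 0.014, 0.017, 0, 0, 0, -0.2], [0.05, 0, 0, 0, 0, 0, -0.2], [0.05, 0, 0, 0, 0, 0, -0.2], [0.05, 0, 0, 0, 0, 0, -0.2], [0.015, 0, 0, 0, 0, 0, -0.2], [0, 0, 0, 0, 0, 0, -0.2]]])

```text
time_s: 9.25
tcp_pos: [0.5848, -0.2886, 0.0342]
eef_rot: [0.555, 0.437, 0.556, -0.438]
ft_force: [0.3, -0.6, 0.6]
opening: 0.0513
```

Run:
```python
from h import *
delta([.5845,-.2885,.032],.236)
```

```text
shift(tool) [ 0.011  -0.0014 -0.001 ] turn [ 0.0001 -0.0002  0.0002] force [ 0.3284 -0.648   0.6306] open 0.0513 tcp [ 0.5848 -0.2886  0.0342] q6 0.8755001107104363 t 9.25
```

Now close, read the centring, and pull.

>>> step_arm(motion=[[[0.01, 0, 0, 0, 0, 0, 1], [0, 0, 0, 0, 0, 0, 1], [0, 0, 0, 0, 0, 0, 1], [0, 0, 0, 0, 0, 0, 1], [0, 0, 0, 0, 0, 0, 1], [0, 0, 0, 0, 0, 0, 1], [0, 0, 0, 0, 0, 0, 1]]])

```text
time_s: 9.95
tcp_pos: [0.5857, -0.2892, 0.0338]
eef_rot: [0.556, 0.437, 0.555, -0.437]
ft_force: [-1.1, 0.6, 4.4]
opening: 0.0094
```

>>> step_arm(motion=[[[-0.03, 0, 0, 0, 0, 0, 1], [-0.05, 0, 0, 0, 0, 0, 1], [-0.05, 0, 0, 0, 0, 0, 1], [-0.1, 0, 0, 0, 0, 0, 1], [-0.1, 0, 0, 0, 0, 0, 1], [-0.1, 0, 0, 0, 0, 0, 1], [0, 0, 0, 0, 0, 0, 1]]])

```text
time_s: 10.65
tcp_pos: [0.5882, -0.29, 0.1241]
eef_rot: [0.559, 0.438, 0.553, -0.437]
ft_force: [-0.4, 0.0, -0.2]
opening: 0.01
```

Run:
```python
from h import *
delta([.522,-.430,.035],.236)
```

```text
shift(tool) [ 0.4456 -0.4888  0.6003] turn [ 0.0002  0.0008 -0.0011] force [-0.3703  0.0493 -0.2193] open 0.01 tcp [ 0.5882 -0.29    0.1241] q6 0.875493761346113 t 10.65
```

>>> step_arm(motion=[[[0, -0.098, 0.12, 0, 0, 0, 1], [0, -0.098, 0.12, 0, 0, 0, 1], [0, -0.098, 0.12, 0, 0, 0, 1], [0, -0.098, 0.12, 0, 0, 0, 1], [0, -0.097, 0.12, 0, 0, 0, 1], [0.12, 0, 0, 0, 0, 0, 1], [0.12, 0, 0, 0, 0, 0, 1], [0.12, 0, 0, 0, 0, 0, 1], [0.07, 0, 0, 0, 0, 0, 1], [0, 0, 0, 0, 0, 0, 1], [0, 0, 0, 0, 0, 0, 1]]])

```text
time_s: 11.75
tcp_pos: [0.5186, -0.4284, 0.033]
eef_rot: [0.555, 0.437, 0.556, -0.437]
ft_force: [0.1, -0.7, -0.6]
opening: 0.0098
```

>>> step_arm(motion=[[[0, 0, 0, 0, 0, 0, -0.4], [0, 0, 0, 0, 0, 0, -0.4], [0, 0, 0, 0, 0, 0, -0.4], [0, 0, 0, 0, 0, 0, -0.4], [-0.12, 0, 0, 0, 0, 0, -0.2], [-0.2, 0, 0, 0, 0, 0, -0.2], [-0.1, 0, 0, 0, 0, 0, -0.2], [0, 0, 0, 0, 0, 0, -0.2]]])

```text
time_s: 12.55
tcp_pos: [0.5209, -0.4304, 0.1223]
eef_rot: [0.559, 0.437, 0.552, -0.437]
ft_force: [0.3, 0.5, -0.3]
opening: 0.0512
```

Run:
```python
from h import *
delta([.5655,-.2104,.032],.236)
```

```text
shift(tool) [ 0.4467  0.4726 -1.0203] turn [ 0.0001  0.0011 -0.0009] force [ 0.3424  0.5215 -0.2734] open 0.0512 tcp [ 0.5209 -0.4304  0.1223] q6 0.6433412357839 t 12.55
```

>>> step_arm(motion=[[[0, 0.08, -0.17, 0, 0, 0, -0.2], [0, 0.08, -0.17, 0, 0, 0, -0.2], [0, 0.08, -0.17, 0, 0, 0, -0.2], [0, 0.08, -0.17, 0, 0, 0, -0.2], [0, 0.08, -0.17, 0, 0, 0, -0.2], [0, 0.08, -0.17, 0, 0, 0, -0.2], [0.12, 0, 0, 0, 0, 0, -0.2], [0.1, 0, 0, 0, 0, 0, -0.2], [0, 0, 0, 0, 0, 0, -0.2], [0, 0, 0, 0, 0, 0, -0.2], [0, 0, 0, 0, 0, 0, -0.2]]])

```text
time_s: 13.65
tcp_pos: [0.5646, -0.2083, 0.0741]
eef_rot: [0.556, 0.438, 0.555, -0.437]
ft_force: [0.6, -0.0, -0.7]
opening: 0.051
```

Run:
```python
from h import *
delta([.5655,-.2104,.032],.236)
```

```text
shift(tool) [0.2103 0.0019 0.0112] turn [ 0.      0.0001 -0.0002] force [ 0.5938 -0.0237 -0.7088] open 0.051 tcp [ 0.5646 -0.2083  0.0741] q6 0.9810900306071518 t 13.65
```

>>> step_arm(motion=[[[0.07, 0.002, 0.011, 0, 0, 0, -0.2], [0.07, 0, 0, 0, 0, 0, -0.2], [0.05, 0, 0, 0, 0, 0, -0.2], [0.02, 0, 0, 0, 0, 0, -0.2], [0, 0, 0, 0, 0, 0, -0.2], [0, 0, 0, 0, 0, 0, 1], [0, 0, 0, 0, 0, 0, 1], [0, 0, 0, 0, 0, 0, 1], [0, 0, 0, 0, 0, 0, 1], [0, 0, 0, 0, 0, 0, 1], [0, 0, 0, 0, 0, 0, 1]]])

```text
time_s: 14.75
tcp_pos: [0.5655, -0.21, 0.0321]
eef_rot: [0.556, 0.438, 0.555, -0.437]
ft_force: [0.1, -0.5, 4.9]
opening: 0.01
```

>>> step_arm(motion=[[[-0.03, 0, 0, 0, 0, 0, 1], [-0.05, 0, 0, 0, 0, 0, 1], [-0.05, 0, 0, 0, 0, 0, 1], [-0.1, 0, 0, 0, 0, 0, 1], [-0.1, 0, 0, 0, 0, 0, 1], [-0.1, 0, 0, 0, 0, 0, 1], [0, 0, 0, 0, 0, 0, 1]]])

```text
time_s: 15.45
tcp_pos: [0.5673, -0.2106, 0.1215]
eef_rot: [0.558, 0.438, 0.553, -0.437]
ft_force: [1.4, -1.0, -0.2]
opening: 0.01
```

Run:
```python
from h import *
delta([.524,-.390,.035],.236)
```

```text
shift(tool) [ 0.4334 -0.4234  0.8192] turn [ 0.0001  0.0006 -0.001 ] force [ 1.374  -0.9608 -0.1794] open 0.01 tcp [ 0.5673 -0.2106  0.1215] q6 0.9784014400227217 t 15.45
```

>>> step_arm(motion=[[[0, -0.085, 0.164, 0, 0, 0, 1], [0, -0.085, 0.164, 0, 0, 0, 1], [0, -0.085, 0.164, 0, 0, 0, 1], [0, -0.085, 0.164, 0, 0, 0, 1], [0, -0.083, 0.163, 0, 0, 0, 1], [0.12, 0, 0, 0, 0, 0, 1], [0.12, 0, 0, 0, 0, 0, 1], [0.12, 0, 0, 0, 0, 0, 1], [0.06, 0, 0, 0, 0, 0, 1], [0, 0, 0, 0, 0, 0, 1], [0, 0, 0, 0, 0, 0, 1]]])

```text
time_s: 16.55
tcp_pos: [0.5211, -0.3887, 0.0331]
eef_rot: [0.555, 0.437, 0.556, -0.437]
ft_force: [-0.2, 0.1, -1.1]
opening: 0.0099
```

>>> step_arm(motion=[[[0, 0, 0, 0, 0, 0, -0.4], [0, 0, 0, 0, 0, 0, -0.4], [0, 0, 0, 0, 0, 0, -0.4], [0, 0, 0, 0, 0, 0, -0.4], [-0.12, 0, 0, 0, 0, 0, -0.2], [-0.2, 0, 0, 0, 0, 0, -0.2], [-0.2, 0, 0, 0, 0, 0, -0.2], [-0.2, 0, 0, 0, 0, 0, -0.2]]])

```text
time_s: 17.35
tcp_pos: [0.521, -0.3887, 0.1787]
eef_rot: [0.555, 0.437, 0.556, -0.437]
ft_force: [0.2, -0.2, 0.0]
opening: 0.0514
```

Run:
```python
from h import *
delta([.42,-.12,.20],.236)
```

```text
shift(tool) [-0.1059 -0.1755 -1.4243] turn [ 0.0001 -0.      0.    ] force [ 0.1583 -0.1888  0.0158] open 0.0514 tcp [ 0.521  -0.3887  0.1787] q6 0.6929336127201924 t 17.35
```

>>> step_arm(motion=[[[-0.03, 0.013, -0.21, 0, 0, 0, -0.2], [-0.03, 0.013, -0.21, 0, 0, 0, -0.2], [-0.03, 0.013, -0.21, 0, 0, 0, -0.2], [-0.03, 0.013, -0.21, 0, 0, 0, -0.2], [-0.03, 0.013, -0.21, 0, 0, 0, -0.2], [-0.03, 0.013, -0.21, 0, 0, 0, -0.2], [-0.02, 0.013, -0.205, 0, 0, 0, -0.2], [0, 0, 0, 0, 0, 0, -0.2], [0, 0, 0, 0, 0, 0, -0.2], [0, 0, 0, 0, 0, 0, -0.2]]])

```text
time_s: 18.35
tcp_pos: [0.4704, -0.1005, 0.2174]
eef_rot: [0.556, 0.438, 0.555, -0.438]
ft_force: [-0.5, 0.1, -0.3]
opening: 0.0511
```

```bash
cat > look.py <<'E'
from h import *
def carts(c,show=True):
    """brass strips on the body's top mark the y sides; returns (centre, yaw of cartridge x) guesses"""
    hsv=cv2.cvtColor(c.img,cv2.COLOR_BGR2HSV)
    return (hsv[...,0]>10)&(hsv[...,0]<30)&(hsv[...,1]>90)
E
python3 - <<'E'
from look import *
c=Cam("wrist","w5"); delta([.42,-.12,.20],.236)
m=carts(c)
for k in contours(m,8):
    r=cv2.minAreaRect(k.astype(np.float32)); print(r,c.ray(r[0],.024)[0])
E
```

```text
shift(tool) [ 0.086  -0.2671  0.0346] turn [-0.0001  0.0001  0.    ] force [ 0.1367 -0.1937 -0.5968] open 0.0509 tcp [ 0.4703 -0.1008  0.2172] q6 1.1244558727485707 t 18.4
((273.5, 182.5), (35.0, 35.0), 90.0) [ 0.4283 -0.1209  0.024 ]
((270.6766357421875, 253.13880920410156), (22.8032283782959, 3.8754255771636963), 38.1572265625) [ 0.4412 -0.2035  0.024 ]
((314.56097412109375, 130.5487823486328), (2.4987802505493164, 12.962422370910645), 38.65980911254883) [ 0.458  -0.0582  0.024 ]
((297.5, 115.99999237060547), (2.4000000953674316, 13.40000057220459), 36.869895935058594) [ 0.4382 -0.0483  0.024 ]
((270.5, 272.0), (2.1213202476501465, 10.60660171508789), 45.0) [ 0.4456 -0.2276  0.024 ]
((299.1764831542969, 373.79412841796875), (13.339459419250488, 2.9104275703430176), 14.03624439239502) [ 0.5111 -0.3686  0.024 ]
((309.57696533203125, 10.384599685668945), (5.9536662101745605, 11.28715991973877), 60.2551155090332) [0.429  0.0442 0.024 ]
((317.0, 336.5), (5.0, 2.0), 90.0) [ 0.5198 -0.3046  0.024 ]
```

View pics/w5.png

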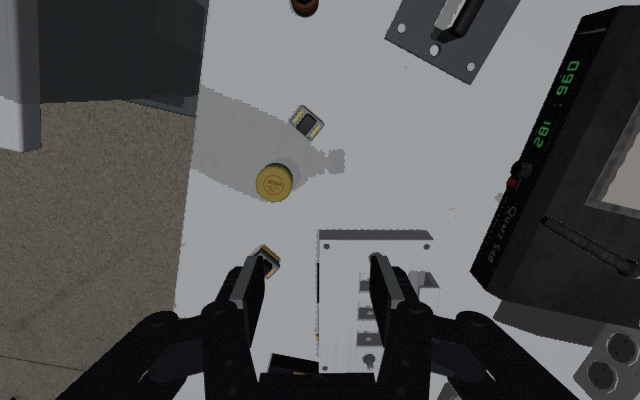

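The wrist view shows cartridge A at (307,122), cartridge B at (268,262) and the tin at (274,182). Cartridge A's two top strips give its pose: centre about (0.448, -0.053), x yaw about -0.46. I'll go above it and look again.

Run:
```python
from h import *
delta([.4481,-.0533,.13],.236)
```

```text
shift(tool) [ 0.4358 -0.0527 -0.257 ] turn [-0.0001  0.0001  0.    ] force [ 0.1367 -0.1937 -0.5968] open 0.0509 tcp [ 0.4703 -0.1008  0.2172] q6 1.1244558727485707 t 18.4
```

>>> step_arm(motion=[[[0.11, -0.014, -0.064, 0, 0, 0, -0.2], [0.11, -0.013, -0.064, 0, 0, 0, -0.2], [0.11, -0.013, -0.064, 0, 0, 0, -0.2], [0.11, -0.013, -0.064, 0, 0, 0, -0.2], [0, 0, 0, 0.0223, 0, 0, -0.2], [0, 0, 0, 0.0223, 0, 0, -0.2], [0, 0, 0, 0.0223, 0, 0, -0.2], [0, 0, 0, 0.0223, 0, 0, -0.2], [0, 0, 0, 0.0223, 0, 0, -0.2], [0, 0, 0, 0, 0, 0, -0.2], [0, 0, 0, 0, 0, 0, -0.2]]])

```text
time_s: 19.5
tcp_pos: [0.4479, -0.0534, 0.129]
eef_rot: [-0.372, -0.601, -0.372, 0.601]
ft_force: [-0.1, 0.4, -0.0]
opening: 0.0509
```

Run:
```python
from look import *
c=Cam("wrist","w6"); delta([.4481,-.0533,.13],-.464)
m=carts(c); m[300:]=0
for k in contours(m,8):
    r=cv2.minAreaRect(k.astype(np.float32)); print(r,c.ray(r[0],.024)[0])
```

```text
shift(tool) [-0.0046  0.0013 -0.0002] turn [0.0002 0.     0.0001] force [-0.2195 -0.6381 -0.227 ] open 0.0514 tcp [ 0.4478 -0.0532  0.1291] q6 1.9152756726767248 t 19.55
((332.0, 275.5), (43.0, 44.0), 90.0) [ 0.4297 -0.1207  0.024 ]
((316.0, 181.5), (3.0, 34.0), 90.0) [ 0.4547 -0.0397  0.024 ]
((302.5, 199.0), (3.0, 16.0), 0.0) [ 0.4388 -0.0478  0.024 ]
((330.1328125, 199.0088653564453), (3.3259501457214355, 16.097599029541016), 3.814074993133545) [ 0.4583 -0.0575  0.024 ]
```

>>> step_arm(motion=[[[0.12, 0.002, 0, 0, 0, 0, -0.2], [0.12, 0.002, -0.004, 0, 0, 0, -0.2], [0.12, 0, 0, 0, 0, 0, -0.2], [0.08, 0, 0, 0, 0, 0, -0.2], [0.045, 0, 0, 0, 0, 0, -0.2], [0, 0, 0, 0, 0, 0, -0.2], [0, 0, 0, 0, 0, 0, -0.2]]])

```text
time_s: 20.25
tcp_pos: [0.4493, -0.0523, 0.0327]
eef_rot: [0.372, 0.602, 0.372, -0.601]
ft_force: [-0.9, 0.0, -0.5]
opening: 0.0512
```

Run:
```python
from h import *
delta([.4485,-.0527,.03],-.462)
```

```text
shift(tool) [ 0.0137 -0.0028  0.0039] turn [-0.0002 -0.     -0.0001] force [-0.8748  0.0122 -0.4528] open 0.0512 tcp [ 0.4493 -0.0523  0.0327] q6 1.9182997510674753 t 20.25
```

>>> step_arm(motion=[[[0.012, -0.002, 0.003, 0, 0, 0, -0.2], [0, 0, 0, 0, 0, 0, 1], [0, 0, 0, 0, 0, 0, 1], [0, 0, 0, 0, 0, 0, 1], [0, 0, 0, 0, 0, 0, 1], [0, 0, 0, 0, 0, 0, 1], [0, 0, 0, 0, 0, 0, 1]]])

```text
time_s: 20.95
tcp_pos: [0.4486, -0.0525, 0.0304]
eef_rot: [0.372, 0.602, 0.372, -0.601]
ft_force: [-1.2, 0.2, 6.1]
opening: 0.0094
```

>>> step_arm(motion=[[[-0.1, 0, 0, 0, 0, 0, 1], [-0.12, 0, 0, 0, 0, 0, 1], [-0.12, 0, 0, 0, 0, 0, 1], [-0.12, 0, 0, 0, 0, 0, 1], [0, 0, 0, -0.0223, 0, 0, 1], [0, 0, 0, -0.0223, 0, 0, 1], [0, 0, 0, -0.0223, 0, 0, 1], [0, 0, 0, -0.0223, 0, 0, 1], [0, 0, 0, -0.0223, 0, 0, 1], [0, 0, 0, 0, 0, 0, 1]]])

```text
time_s: 21.95
tcp_pos: [0.4479, -0.0524, 0.1215]
eef_rot: [0.555, 0.437, 0.556, -0.438]
ft_force: [0.5, -0.3, -0.6]
opening: 0.0095
```

Run:
```python
from h import *
# target bay1 from pinches (jig x) and camera (jig y)
delta([.5757,-.2500,.123],.242)
```

```text
shift(tool) [-0.0083  0.3895  1.1101] turn [-0.0009 -0.0001  0.0001] force [ 0.5028 -0.3061 -0.5695] open 0.0095 tcp [ 0.4479 -0.0524  0.1215] q6 1.217622831658315 t 21.95
```

>>> step_arm(motion=[[[-0.01, 0.1, 0.2, -0.0009, 0, 0, 1], [-0.01, 0.1, 0.2, 0, 0, 0, 1], [-0.01, 0.1, 0.2, 0, 0, 0, 1], [-0.01, 0.089, 0.21, 0, 0, 0, 1], [0, 0, 0, 0, 0, 0, 1], [0, 0, 0, 0, 0, 0, 1]]])

```text
time_s: 22.55
tcp_pos: [0.5622, -0.1919, 0.1286]
eef_rot: [0.555, 0.437, 0.557, -0.437]
ft_force: [-0.3, 0.6, -0.1]
opening: 0.0096
```

Run:
```python
from h import *
c=Cam("wrist"); delta([.5757,-.2500,.123],.242)
cv2.imwrite("pics/w7.png",cv2.resize(c.img[60:360,200:440],None,fx=2,fy=2,interpolation=cv2.INTER_CUBIC))
st=robot.state();print(c.px([[.5757,-.25,.028],[.5848,-.2888,.028],[.566,-.2110,.028]]))
```

```text
shift(tool) [ 0.0287 -0.0015  0.3035] turn [-0.0003 -0.0003  0.0003] force [ 0.3147 -0.8513 -0.6015] open 0.0092 tcp [ 0.5616 -0.191   0.1288] q6 1.0026398940296237 t 22.6
[[316.317  269.4087]
 [315.9696 309.4179]
 [316.0281 225.1026]]
```

View pics/w7.png

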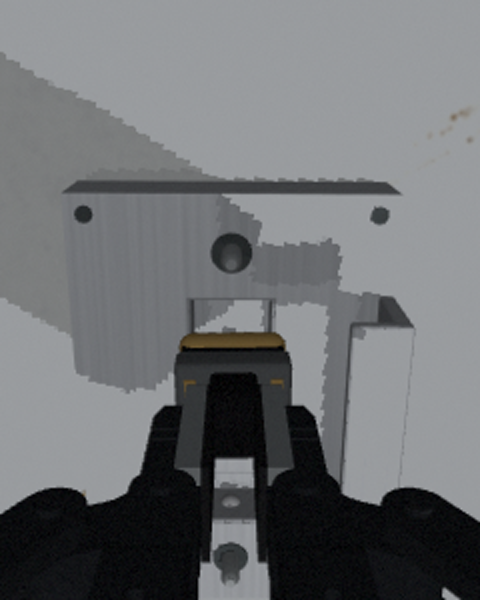

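Run:
```python
from h import *
c=Cam("wrist")
g=cv2.cvtColor(c.img,cv2.COLOR_BGR2GRAY)
def cen(x0,x1,y0,y1,t):
    k=contours((g[y0:y1,x0:x1]<t),10)[0]; m=cv2.moments(k); return [m["m10"]/m["m00"]+x0,m["m01"]/m["m00"]+y0]
a=cen(233,250,158,176,75); b=cen(382,398,158,176,105); print(a,b)
P=c.ray([a,b],.028); print(P); d=P[1]-P[0]; yaw=np.arctan2(d[1],d[0]); mid=P.mean(0); print("yaw",yaw,"len",np.hypot(*d[:2]))
ey=np.array([-np.sin(.24),np.cos(.24)])
for n,y in (("bay2",.04),("bay1",0),("bay0",-.04)): print(n,mid[:2]+ey*(y-.0871))
print(g[200:225,316], g[205:222,305]); Q=c.ray([[316.5,209]],.028)[0]; print("bay2 from edge",Q[:2]-ey*.0122)
print(g[215,285:350])
```

```text
[242.0957095709571, 167.93399339933993] [390.02777777777777, 169.10185185185185]
[[ 0.5001 -0.1781  0.028 ]
 [ 0.6088 -0.1524  0.028 ]]
yaw 0.2324018661639548 len 0.11168063918832008
bay2 [ 0.5657 -0.211 ]
bay1 [ 0.5752 -0.2499]
bay0 [ 0.5847 -0.2887]
[115 115 116 116 116 118 116 117 115 113  97 110 154 156 155 155 154 155
 155 155 155 156 155 155 150] [115 115 116 116 114  98 102 112 113 101 102 103 102 112 112 122 155]
bay2 from edge [ 0.5654 -0.2086]
[116 117 117 115 116 116 118 115 111  91  83  52  64 100 105 102 101 100
 103 103 102 111 113 112 113 113 114 119 120 153 155 155 155 155 155 155
 154 155 156 155 154 155 155 154 154 155 122 117 110  99  58  90 123 138
 154 155 155 154 155 156 155 156 154 154 156]
```

Run:
```python
from h import *
delta([.5757,-.2498,.066],.237)
```

```text
shift(tool) [ 0.3157 -0.001   0.3057] turn [ 0.0007 -0.0002  0.0003] force [-0.4098  0.3875  0.5014] open 0.0097 tcp [ 0.5614 -0.1905  0.1292] q6 1.0021438310370123 t 22.65
```

>>> step_arm(motion=[[[0.05, 0, 0.1, 0, 0, 0, 1], [0.1, 0, 0.1, 0, 0, 0, 1], [0.1, 0, 0.103, 0, 0, 0, 1], [0.06, 0, 0, 0, 0, 0, 1], [0, 0, 0, 0, 0, 0, 1], [0, 0, 0, 0, 0, 0, 1], [0, 0, 0, 0, 0, 0, 1]]])

```text
time_s: 23.35
tcp_pos: [0.5776, -0.2495, 0.0691]
eef_rot: [0.558, 0.436, 0.556, -0.435]
ft_force: [-0.1, 0.8, -0.1]
opening: 0.0097
```

Run:
```python
from h import *
delta([.5757,-.2498,.066],.237)
```

```text
shift(tool) [ 0.0157 -0.0096 -0.0007] turn [ 0.001   0.0001 -0.0002] force [-0.1091  0.8439 -0.0833] open 0.0097 tcp [ 0.5776 -0.2495  0.0691] q6 0.9195176820613857 t 23.35
```

>>> step_arm(motion=[[[0, -0.009, -0.001, 0.0006, 0, 0, 1], [0, 0, 0, 0, 0, 0, 1], [0.02, 0, 0, 0, 0, 0, 1], [0.02, 0, 0, 0, 0, 0, 1], [0.02, 0, 0, 0, 0, 0, 1], [0.02, 0, 0, 0, 0, 0, 1], [0, 0, 0, 0, 0, 0, 1]]])

```text
time_s: 24.05
tcp_pos: [0.5745, -0.25, 0.0508]
eef_rot: [0.555, 0.437, 0.557, -0.437]
ft_force: [-0.8, 0.1, -0.4]
opening: 0.0094
```

Run:
```python
from h import *
delta([.5757,-.2498,.034],.237)
```

```text
shift(tool) [0.0837 0.006  0.0005] turn [ 0.0003 -0.0002  0.0003] force [-0.7546  0.057  -0.4234] open 0.0094 tcp [ 0.5745 -0.25    0.0508] q6 0.921650979468253 t 24.05
```

The cartridge is 7 mm into the bay with no force. I'll push on.

>>> step_arm(motion=[[[0.02, 0.003, 0, 0, 0, 0, 1], [0.02, 0, 0, 0, 0, 0, 1], [0.02, 0, 0, 0, 0, 0, 1], [0.02, 0, 0, 0, 0, 0, 1], [0.01, 0, 0, 0, 0, 0, 1], [0, 0, 0, 0, 0, 0, 1]]])

```text
time_s: 24.65
tcp_pos: [0.5756, -0.2499, 0.0345]
eef_rot: [0.556, 0.437, 0.556, -0.437]
ft_force: [-1.6, 2.2, 5.4]
opening: 0.009
```

>>> step_arm(motion=[[[0.01, 0, 0, 0, 0, 0, 1], [0, 0, 0, 0, 0, 0, 1], [0, 0, 0, 0, 0, 0, 1]]])

```text
time_s: 24.95
tcp_pos: [0.5759, -0.25, 0.0344]
eef_rot: [0.556, 0.437, 0.556, -0.437]
ft_force: [-4.6, 3.5, 13.8]
opening: 0.0093
```

It stopped at z = 0.0344, exactly the expected home height, with the force climbing. Release, lift, and go look at cartridge B.

>>> step_arm(motion=[[[-0.012, 0, 0, 0, 0, 0, -0.2], [0, 0, 0, 0, 0, 0, -0.2], [0, 0, 0, 0, 0, 0, -0.2], [0, 0, 0, 0, 0, 0, -0.2], [-0.12, 0, 0, 0, 0, 0, -0.2], [-0.2, 0, 0, 0, 0, 0, -0.2], [-0.2, 0, 0, 0, 0, 0, -0.2], [0, 0, 0, 0, 0, 0, -0.2]]])

```text
time_s: 25.75
tcp_pos: [0.5797, -0.2519, 0.145]
eef_rot: [0.56, 0.438, 0.552, -0.436]
ft_force: [0.6, -1.2, 0.5]
opening: 0.0513
```

Run:
```python
from look import *
delta([.436,-.219,.13],.237)
t=Cam("top"); m=carts(t); m[:200]=0;m[275:]=0;m[:,:250]=0;m[:,400:]=0
for k in contours(m,2): print(k.mean(0),t.ray(k.mean(0),.024)[0])
```

```text
shift(tool) [ 0.0661 -0.6599 -0.3303] turn [ 0.0003  0.0012 -0.0015] force [ 0.6055 -1.2142  0.4545] open 0.0513 tcp [ 0.5797 -0.2519  0.145 ] q6 0.9222188418080008 t 25.75
[331.525 242.45 ] [ 0.4274 -0.1212  0.024 ]
```

>>> step_arm(motion=[[[0, -0.16, -0.083, 0, 0, 0, -0.2], [0, -0.165, -0.083, 0, 0, 0, -0.2], [0, -0.165, -0.083, 0, 0, 0, -0.2], [0, -0.165, -0.083, 0, 0, 0, -0.2], [0.06, 0, 0, 0.0231, 0, 0, -0.2], [0, 0, 0, 0.0231, 0, 0, -0.2], [0, 0, 0, 0.0231, 0, 0, -0.2], [0, 0, 0, 0.0231, 0, 0, -0.2], [0, 0, 0, 0.0231, 0, 0, -0.2], [0, 0, 0, 0, 0, 0, -0.2], [0, 0, 0, 0, 0, 0, -0.2]]])

```text
time_s: 26.9
tcp_pos: [0.4321, -0.2163, 0.1252]
eef_rot: [-0.365, -0.605, -0.366, 0.606]
ft_force: [0.5, -0.4, 0.5]
opening: 0.0513
```

Run:
```python
from look import *
c=Cam("wrist","w8"); delta([.436,-.219,.13],-.49)
m=carts(c); m[330:]=0
for k in contours(m,8):
    r=cv2.minAreaRect(k.astype(np.float32)); print(r,c.ray(r[0],.024)[0])
```

```text
shift(tool) [-0.0226  0.0224  0.0031] turn [0.0009 0.     0.0003] force [ 0.3873 -0.9819 -0.0526] open 0.0514 tcp [ 0.4323 -0.2164  0.1255] q6 1.5912298573439942 t 26.95
((249.50001525878906, 90.99998474121094), (57.27564239501953, 54.44721603393555), 45.0) [ 0.4289 -0.1219  0.024 ]
((335.0, 317.5), (60.0, 23.0), -0.0) [ 0.3963 -0.3202  0.024 ]
((324.5, 187.0), (4.0, 33.0), 90.0) [ 0.4434 -0.2087  0.024 ]
((522.9230346679688, 146.38458251953125), (17.195707321166992, 4.992301940917969), 56.30992889404297) [ 0.5874 -0.2491  0.024 ]
((496.7162170410156, 165.70269775390625), (16.855907440185547, 4.533657550811768), 54.462318420410156) [ 0.5658 -0.2542  0.024 ]
((479.800048828125, 305.6000061035156), (4.472135543823242, 26.832815170288086), 63.43495178222656) [ 0.5142 -0.3679  0.024 ]
((310.5, 205.0), (16.0, 3.0), 90.0) [ 0.4269 -0.2166  0.024 ]
((338.5, 206.0), (16.0, 3.0), 90.0) [ 0.446  -0.2276  0.024 ]
((462.36004638671875, 246.9800262451172), (9.199999809265137, 4.599999904632568), 53.13010025024414) [ 0.52   -0.3067  0.024 ]
```

Run:
```python
from look import *
delta([.4365,-.2221,.030],-.5225)
```

```text
shift(tool) [0.4774 0.0326 0.0156] turn [0.0061 0.     0.0003] force [ 0.3873 -0.9819 -0.0526] open 0.0514 tcp [ 0.4323 -0.2164  0.1255] q6 1.5912298573439942 t 26.95
```

>>> step_arm(motion=[[[0.1, 0.033, 0.014, 0.006, 0, 0, -0.2], [0.12, 0, 0, 0, 0, 0, -0.2], [0.12, 0, 0, 0, 0, 0, -0.2], [0.08, 0, 0, 0, 0, 0, -0.2], [0.02, 0, 0, 0, 0, 0, -0.2], [0, 0, 0, 0, 0, 0, -0.2], [0, 0, 0, 0, 0, 0, -0.2], [0, 0, 0, 0, 0, 0, -0.2]]])

```text
time_s: 27.75
tcp_pos: [0.4382, -0.2226, 0.0394]
eef_rot: [0.354, 0.613, 0.353, -0.612]
ft_force: [0.4, -0.5, -0.1]
opening: 0.0512
```

Run:
```python
from look import *
delta([.4365,-.2221,.030],-.5225)
```

```text
shift(tool) [ 0.0468 -0.0089  0.0022] turn [-0.0003 -0.     -0.0004] force [ 0.4093 -0.5357 -0.061 ] open 0.0512 tcp [ 0.4382 -0.2226  0.0394] q6 1.625098592860496 t 27.75
```

>>> step_arm(motion=[[[0.03, -0.008, 0.001, 0, 0, 0, -0.2], [0.014, 0, 0, 0, 0, 0, -0.2], [0, 0, 0, 0, 0, 0, -0.2], [0, 0, 0, 0, 0, 0, 1], [0, 0, 0, 0, 0, 0, 1], [0, 0, 0, 0, 0, 0, 1], [0, 0, 0, 0, 0, 0, 1], [0, 0, 0, 0, 0, 0, 1], [0, 0, 0, 0, 0, 0, 1]]])

```text
time_s: 28.65
tcp_pos: [0.4361, -0.2217, 0.0298]
eef_rot: [0.353, 0.613, 0.353, -0.612]
ft_force: [-0.3, 0.0, 2.7]
opening: 0.0094
```

Run:
```python
from look import *
delta([.4365,-.2221,.030],-.5225)
```

```text
shift(tool) [-0.001   0.0029  0.0009] turn [-0.0003 -0.     -0.0001] force [-0.3162  0.0232  2.7454] open 0.0094 tcp [ 0.4361 -0.2217  0.0298] q6 1.6251562974587759 t 28.65
```

>>> step_arm(motion=[[[-0.1, 0, 0, 0, 0, 0, 1], [-0.12, 0, 0, 0, 0, 0, 1], [-0.12, 0, 0, 0, 0, 0, 1], [-0.12, 0, 0, 0, 0, 0, 1], [0, 0, 0, -0.0202, 0, 0, 1], [0, 0, 0, -0.0202, 0, 0, 1], [0, 0, 0, -0.0202, 0, 0, 1], [0, 0, 0, -0.0202, 0, 0, 1], [0, 0, 0, -0.0202, 0, 0, 1], [0, 0, 0, -0.0201, 0, 0, 1], [0, 0, 0, 0, 0, 0, 1]]])

```text
time_s: 29.75
tcp_pos: [0.4355, -0.2214, 0.1211]
eef_rot: [0.555, 0.438, 0.556, -0.438]
ft_force: [0.3, 0.3, -0.3]
opening: 0.0099
```

Run:
```python
from look import *
delta([.566,-.2108,.07],.237)
```

```text
shift(tool) [0.2549 0.6468 0.1011] turn [-0.0002 -0.0001  0.0001] force [ 0.2757  0.3135 -0.2719] open 0.0099 tcp [ 0.4355 -0.2214  0.1211] q6 0.864568784823345 t 29.75
```

>>> step_arm(motion=[[[0, 0.16, 0.025, 0, 0, 0, 1], [0, 0.16, 0.025, 0, 0, 0, 1], [0, 0.16, 0.025, 0, 0, 0, 1], [0, 0.165, 0.025, 0, 0, 0, 1], [0.1, 0, 0, 0, 0, 0, 1], [0.1, 0, 0, 0, 0, 0, 1], [0.055, 0, 0, 0, 0, 0, 1], [0, 0, 0, 0, 0, 0, 1], [0, 0, 0, 0, 0, 0, 1], [0, 0, 0, 0, 0, 0, 1]]])

```text
time_s: 30.75
tcp_pos: [0.5667, -0.2112, 0.0718]
eef_rot: [0.556, 0.438, 0.555, -0.438]
ft_force: [0.4, -0.1, -1.3]
opening: 0.0093
```

Run:
```python
from look import *
delta([.566,-.2108,.034],.237)
```

```text
shift(tool) [ 0.1888 -0.003  -0.0032] turn [-0.0002  0.0002 -0.0003] force [ 0.3619 -0.0711 -1.3474] open 0.0093 tcp [ 0.5667 -0.2112  0.0718] q6 0.9785001767619984 t 30.75
```

>>> step_arm(motion=[[[0.03, -0.003, -0.003, 0, 0, 0, 1], [0.03, 0, 0, 0, 0, 0, 1], [0.02, 0, 0, 0, 0, 0, 1], [0.02, 0, 0, 0, 0, 0, 1], [0, 0, 0, 0, 0, 0, 1]]])

```text
time_s: 31.25
tcp_pos: [0.5646, -0.2101, 0.0496]
eef_rot: [0.555, 0.437, 0.556, -0.438]
ft_force: [-0.8, -0.9, 0.2]
opening: 0.0094
```

>>> step_arm(motion=[[[0.02, 0, 0, 0, 0, 0, 1], [0.02, 0, 0, 0, 0, 0, 1], [0.02, 0, 0, 0, 0, 0, 1], [0.02, 0, 0, 0, 0, 0, 1], [0.015, 0, 0, 0, 0, 0, 1], [0.005, 0, 0, 0, 0, 0, 1], [0, 0, 0, 0, 0, 0, 1]]])

```text
time_s: 31.95
tcp_pos: [0.5658, -0.2106, 0.0336]
eef_rot: [0.556, 0.438, 0.555, -0.437]
ft_force: [-4.9, 1.8, 17.3]
opening: 0.0095
```

Home again: z = 0.0336 against an expected 0.0338. Next, release, lift and go over the plate.

>>> step_arm(motion=[[[-0.012, 0, 0, 0, 0, 0, -0.2], [0, 0, 0, 0, 0, 0, -0.2], [0, 0, 0, 0, 0, 0, -0.2], [0, 0, 0, 0, 0, 0, -0.2], [-0.12, 0, 0, 0, 0, 0, -0.2], [-0.2, 0, 0, 0, 0, 0, -0.2], [-0.2, 0, 0, 0, 0, 0, -0.2], [-0.2, 0, 0, 0, 0, 0, -0.2], [-0.1, 0, 0, 0, 0, 0, -0.2], [0, 0, 0, 0, 0, 0, -0.2]]])

```text
time_s: 32.95
tcp_pos: [0.5674, -0.2112, 0.2007]
eef_rot: [0.558, 0.438, 0.553, -0.437]
ft_force: [0.0, -0.1, 0.1]
opening: 0.051
```

Run:
```python
from look import *
delta([.555,.115,.20],.237)
c=Cam("wrist"); cv2.imwrite("pics/w9.png",cv2.resize(c.img[80:330,180:460],None,fx=2,fy=2))
m=carts(c); m[330:]=0
for k in contours(m,8):
    r=cv2.minAreaRect(k.astype(np.float32)); print(r,c.ray(r[0],.028)[0])
```

```text
shift(tool) [-0.001   0.3215 -1.6   ] turn [-0.0001  0.0007 -0.001 ] force [ 0.0181 -0.0818  0.0751] open 0.051 tcp [ 0.5674 -0.2112  0.2007] q6 0.9782796241650003 t 32.95
((187.0, 45.5), (47.0, 46.0), 90.0) [ 0.4312 -0.122   0.028 ]
((132.23973083496094, 248.52740478515625), (92.21734619140625, 42.05528259277344), 42.35745620727539) [ 0.396  -0.3318  0.028 ]
((325.0, 177.0), (12.0, 2.0), 90.0) [ 0.5761 -0.2083  0.028 ]
((303.0, 177.0), (12.0, 2.0), 90.0) [ 0.555  -0.2134  0.028 ]
((325.0, 215.0), (12.0, 2.0), 90.0) [ 0.5858 -0.2473  0.028 ]
((303.0, 215.0), (12.0, 2.0), 90.0) [ 0.5639 -0.2526  0.028 ]
```

View pics/w9.png

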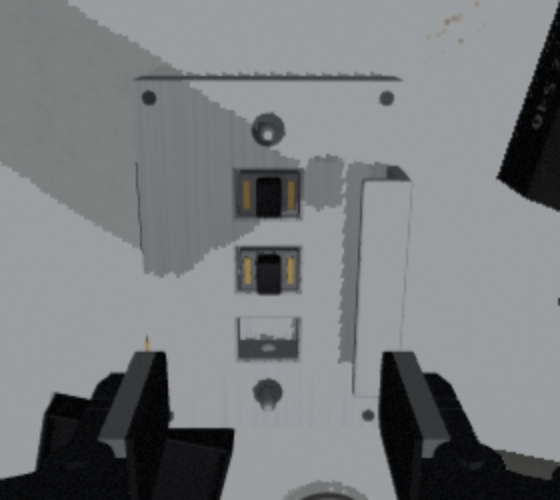

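The picture shows both cartridges seated flush in bays 2 and 1, at crop (268,195) and (268,273), and bay 0 empty. Now to the plate.

>>> step_arm(motion=[[[0, 0.04, -0.2, 0, 0, 0, -0.2], [0, 0.04, -0.2, 0, 0, 0, -0.2], [0, 0.04, -0.2, 0, 0, 0, -0.2], [0, 0.04, -0.2, 0, 0, 0, -0.2], [0, 0.04, -0.2, 0, 0, 0, -0.2], [0, 0.04, -0.2, 0, 0, 0, -0.2], [0, 0.04, -0.2, 0, 0, 0, -0.2], [0, 0.04, -0.2, 0, 0, 0, -0.2]]])

```text
time_s: 33.8
tcp_pos: [0.5509, 0.1171, 0.1941]
eef_rot: [0.554, 0.436, 0.556, -0.439]
ft_force: [0.4, -0.6, 0.1]
opening: 0.0516
```

>>> step_arm(motion=[[[0, 0, 0, 0.02, 0, 0, -0.2], [0, 0, 0, 0.02, 0, 0, -0.2], [0, 0, 0, 0.02, 0, 0, -0.2], [0, 0, 0, 0.02, 0, 0, -0.2], [0, 0, 0, 0, 0, 0, -0.2], [0, 0, 0, 0, 0, 0, -0.2]]])

```text
time_s: 34.4
tcp_pos: [0.5517, 0.1156, 0.1951]
eef_rot: [-0.429, -0.56, -0.43, 0.562]
ft_force: [-0.6, 0.1, 0.0]
opening: 0.0511
```

Run:
```python
from look import *
c=Cam("wrist","w10"); delta([.555,.115,.20],-.265)
```

```text
shift(tool) [-0.0226  0.0157 -0.0014] turn [0.0001 0.0002 0.0004] force [-0.4685 -1.0012  0.7617] open 0.0514 tcp [0.5519 0.1156 0.1955] q6 2.041488836614716 t 34.45
```

View pics/w10.png

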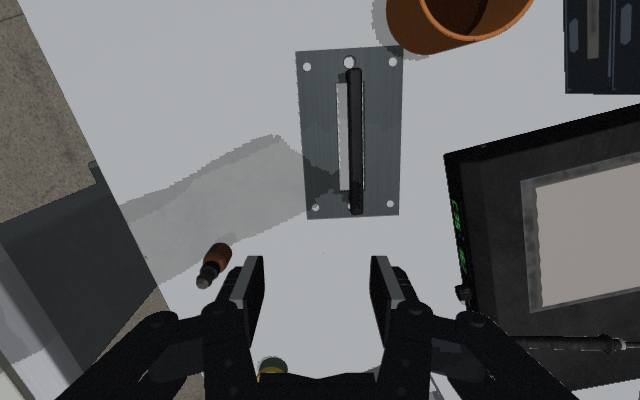

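The wrist view shows the plate with corner holes near (307,67), (393,62), (315,208) and (390,204), the mug close behind it at (450,20) and the bottle at (212,262). I'll measure the plate pose.

Run:
```python
from look import *
c=Cam("wrist"); g=cv2.cvtColor(c.img,cv2.COLOR_BGR2GRAY)
H=[]
for (u,v) in [(307,67),(393,62),(315,208),(390,204),(349,62)]:
    w=g[v-8:v+9,u-8:u+9]; t=(int(w.max())+int(np.median(w)))//2
    k=max(contours(w>t,5),key=lambda k:-np.hypot(*(k.mean(0)-8))); m=cv2.moments(k); H.append([m["m10"]/m["m00"]+u-8,m["m01"]/m["m00"]+v-8])
H=np.array(H); P=c.ray(H,.0045); print(H.tolist()); print(P)
ce=P[:4].mean(0); x=(P[1]+P[3]-P[0]-P[2]); y=(P[0]+P[1]-P[2]-P[3]); print("centre",ce,"yaw",np.arctan2(x[1],x[0]),np.arctan2(-y[0],y[1]))
y=y/np.linalg.norm(y); print("centre via stud hole",P[4]-.072*y)
# handle bar top ends
m=np.zeros_like(g); m[60:220,335:370]=g[60:220,335:370]<45
k=contours(m,200)[0]; b=cv2.boxPoints(cv2.minAreaRect(k.astype(np.float32))); Q=c.ray(b,.051); print("bar",b.tolist(),Q.mean(0))
t=Cam("top"); hs=cv2.cvtColor(t.img,cv2.COLOR_BGR2HSV); print("mug px", t.ray([[197,138]],.101))
```

```text
[[306.16460905349794, 66.70781893004116], [391.6782945736434, 61.565891472868216], [314.91472868217056, 207.74418604651163], [389.19871794871796, 203.23076923076923], [348.216091954023, 62.216091954022986]]
[[0.5693 0.2178 0.0045]
 [0.6476 0.2011 0.0045]
 [0.5402 0.0798 0.0045]
 [0.6185 0.064  0.0045]
 [0.6083 0.2112 0.0045]]
centre [0.5939 0.1407 0.0045] yaw -0.20428267794216876 -0.2087475037120576
centre via stud hole [0.5934 0.1408 0.0045]
bar [[338.0505065917969, 213.40892028808594], [344.2366027832031, 67.41679382324219], [368.1512756347656, 68.43013000488281], [361.9651794433594, 214.42225646972656]] [0.5919 0.1423 0.051 ]
mug px [[0.6755 0.2249 0.101 ]]
```

>>> step_arm(motion=[[[0.03, 0.085, -0.088, 0, 0, 0, -0.2], [0.05, 0.085, -0.088, -0.0092, 0, 0, -0.2], [0.04, 0, 0, 0, 0, 0, -0.2], [0, 0, 0, 0, 0, 0, -0.2], [0, 0, 0, 0, 0, 0, -0.2]]])

```text
time_s: 35.05
tcp_pos: [0.5938, 0.1404, 0.1726]
eef_rot: [-0.445, -0.549, -0.445, 0.55]
ft_force: [-0.4, 0.2, 0.2]
opening: 0.0516
```

```bash
cat > plate.py <<'E'
from look import *
c=Cam("wrist","w11"); g=cv2.cvtColor(c.img,cv2.COLOR_BGR2GRAY); delta([.5937,.1407,.028],-.207)
ce=np.array([.5937,.1407,.0045]); a=-.207; ex=np.array([np.cos(a),np.sin(a),0]); ey=np.array([-np.sin(a),np.cos(a),0])
H=[]
for sx,sy in [(-40,70),(40,70),(-40,-70),(40,-70),(0,72)]:
    u,v=np.round(c.px(ce+ex*sx/1e3+ey*sy/1e3)[0]).astype(int); 
    w=g[v-11:v+12,u-11:u+12]; t=(int(w.max())+int(np.median(w)))//2
    ks=contours(w>t,20); print((sx,sy),u,v,[(np.round(k.mean(0)-11,1).tolist(),cv2.contourArea(k)) for k in ks])
    k=min(ks,key=lambda k:np.hypot(*(k.mean(0)-11))); m=cv2.moments(k); H.append([m["m10"]/m["m00"]+u-11,m["m01"]/m["m00"]+v-11])
P=c.ray(H,.0045); print(P); x=(P[1]+P[3]-P[0]-P[2]); y=(P[0]+P[1]-P[2]-P[3])
print("centre",P[:4].mean(0),"yaw",np.arctan2(x[1],x[0]),np.arctan2(-y[0],y[1]), "via hole", P[4]-.072*y/np.linalg.norm(y))
E
python3 plate.py
```

```text
shift(tool) [ 0.726  -0.0021 -0.0015] turn [-0.0003  0.      0.0001] force [-0.059   0.5476  0.0163] open 0.0513 tcp [0.5941 0.1403 0.1732] q6 2.0117375937369606 t 35.1
(-40, 70) 272 104 [([0.5, -0.0], 46.0)]
(40, 70) 360 104 [([0.5, 0.0], 46.0)]
(-40, -70) 278 244 [([0.2, 0.2], 27.5), ([-10.4, 0.5], 25.0)]
(40, -70) 355 244 [([10.3, 0.2], 29.5), ([-0.2, 0.2], 28.5)]
(0, 72) 316 102 [([0.4, -0.4], 78.0)]
[[0.5693 0.2177 0.0045]
 [0.6474 0.201  0.0045]
 [0.54   0.0806 0.0045]
 [0.6184 0.0639 0.0045]
 [0.6087 0.2114 0.0045]]
centre [0.5938 0.1408 0.0045] yaw -0.21010345117424692 -0.2096581917948085 via hole [0.5937 0.141  0.0045]
```

>>> step_arm(motion=[[[0.15, -0.002, -0.002, 0, 0, 0, -0.2], [0.15, 0, 0, 0.0002, 0, 0, -0.2], [0.15, 0, 0, 0, 0, 0, -0.2], [0.12, 0, 0, 0, 0, 0, -0.2], [0.1, 0, 0, 0, 0, 0, -0.2], [0.05, 0, 0, 0, 0, 0, -0.2], [0, 0, 0, 0, 0, 0, -0.2], [0, 0, 0, 0, 0, 0, -0.2]]])

```text
time_s: 35.9
tcp_pos: [0.595, 0.1413, 0.0301]
eef_rot: [0.445, 0.55, 0.445, -0.549]
ft_force: [0.3, 0.3, 0.4]
opening: 0.0515
```

Run:
```python
from look import *
delta([.5938,.1408,.028],-.21)
```

```text
shift(tool) [ 0.0106 -0.0053  0.0035] turn [-0.     -0.0001 -0.0002] force [0.3124 0.3067 0.3635] open 0.0515 tcp [0.595  0.1413 0.0301] q6 2.013931259389228 t 35.9
```

>>> step_arm(motion=[[[0.01, -0.005, 0.003, 0, 0, 0, -0.2], [0, 0, 0, 0, 0, 0, -0.2], [0, 0, 0, 0, 0, 0, 1], [0, 0, 0, 0, 0, 0, 1], [0, 0, 0, 0, 0, 0, 1], [0, 0, 0, 0, 0, 0, 1], [0, 0, 0, 0, 0, 0, 1], [0, 0, 0, 0, 0, 0, 1], [0, 0, 0, 0, 0, 0, 1]]])

```text
time_s: 36.8
tcp_pos: [0.5936, 0.1409, 0.0274]
eef_rot: [0.445, 0.55, 0.445, -0.549]
ft_force: [-0.2, 0.1, 4.4]
opening: 0.0109
```

Run:
```python
from look import *
delta([.5938,.1408,.028],-.21)
```

```text
shift(tool) [-0.0032  0.0013  0.    ] turn [ 0.     -0.     -0.0001] force [-0.2063  0.1408  4.4214] open 0.0109 tcp [0.5936 0.1409 0.0274] q6 2.0137153117549933 t 36.8
```

>>> step_arm(motion=[[[-0.03, 0, 0, 0, 0, 0, 1], [-0.03, 0, 0, 0, 0, 0, 1], [-0.01, -0.05, 0.08, 0, 0, 0, 1], [-0.01, -0.05, 0.08, 0, 0, 0, 1], [-0.01, -0.054, 0.077, 0, 0, 0, 1], [-0.1, 0, 0, 0, 0, 0, 1], [-0.12, 0, 0, 0, 0, 0, 1], [-0.12, 0, 0, 0, 0, 0, 1], [-0.1, 0, 0, 0, 0, 0, 1], [-0.1, 0, 0, 0, 0, 0, 1], [0, 0, 0, 0, 0, 0, 1]]])

```text
time_s: 37.9
tcp_pos: [0.5551, 0.1013, 0.1558]
eef_rot: [0.446, 0.551, 0.444, -0.548]
ft_force: [0.9, -0.3, -3.1]
opening: 0.0109
```

Run:
```python
from look import *
a=.24; ex=np.array([np.cos(a),np.sin(a),0])
C=np.array([.5757,-.2499,0]); 
print(C-.03*ex)
delta(C-.03*ex+[0,0,.14],a)
print(robot.state()["moment"])
s=Cam("side","s12")
```

```text
[ 0.5466 -0.257   0.    ]
shift(tool) [0.077  0.3313 1.7612] turn [-0.0716 -0.0002 -0.0009] force [ 0.8587 -0.2974 -3.0711] open 0.0109 tcp [0.5551 0.1013 0.1558] q6 1.9611166666974007 t 37.9
[ 0.0429 -0.055   0.0223]
```

>>> step_arm(motion=[[[0, 0.037, 0.196, 0, 0, 0, 1], [0, 0.037, 0.196, 0, 0, 0, 1], [0, 0.037, 0.196, 0, 0, 0, 1], [0, 0.037, 0.196, 0, 0, 0, 1], [0, 0.037, 0.196, 0, 0, 0, 1], [0, 0.037, 0.196, 0, 0, 0, 1], [0, 0.037, 0.196, 0, 0, 0, 1], [0, 0.037, 0.196, 0, 0, 0, 1], [0, 0.036, 0.192, 0, 0, 0, 1]]])

```text
time_s: 38.85
tcp_pos: [0.5435, -0.2583, 0.1506]
eef_rot: [-0.444, -0.549, -0.446, 0.55]
ft_force: [0.9, 0.6, -3.0]
opening: 0.0105
```

>>> step_arm(motion=[[[0, 0, 0, -0.018, 0, 0, 1], [0, 0, 0, -0.018, 0, 0, 1], [0, 0, 0, -0.018, 0, 0, 1], [0, 0, 0, -0.018, 0, 0, 1], [0, 0, 0, 0, 0, 0, 1], [0, 0, 0, 0, 0, 0, 1]]])

```text
time_s: 39.45
tcp_pos: [0.5441, -0.2568, 0.1513]
eef_rot: [0.555, 0.436, 0.557, -0.437]
ft_force: [-0.1, -0.1, -2.3]
opening: 0.0107
```

Run:
```python
from look import *
a=.24; ex=np.array([np.cos(a),np.sin(a),0]); C=np.array([.5757,-.2499,0]); 
delta(C-.03*ex+[0,0,.028+.019+.0274],a)
c=Cam("wrist","w12")
```

```text
shift(tool) [0.3847 0.0125 0.0048] turn [ 0.     -0.0003  0.0003] force [-0.1267 -0.1377 -2.3024] open 0.0107 tcp [ 0.5441 -0.2568  0.1513] q6 0.8895212190781577 t 39.45
```

View pics/w12.png

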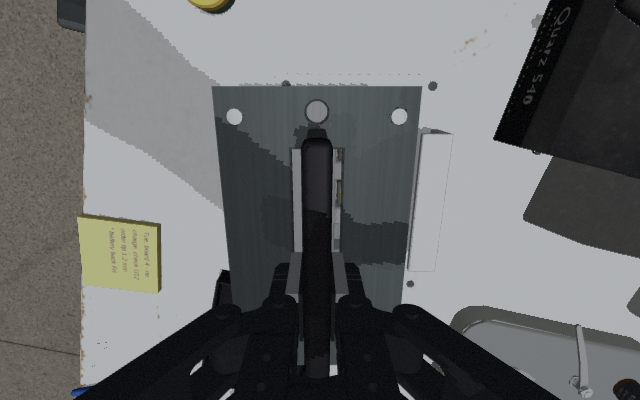

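Run:
```python
from look import *
c=Cam("wrist"); st=robot.state(); g=cv2.cvtColor(c.img,cv2.COLOR_BGR2GRAY); T=rot(st["eef_rot"]).as_matrix()
H=[]
for u,v in [(234,116),(399,116),(317,111)]:
    w=g[v-16:v+17,u-16:u+17].astype(int); ks=contours(abs(w-w[16,16])<25,60); k=min(ks,key=lambda k:np.hypot(*(k.mean(0)-16)));m=cv2.moments(k); H.append([m["m10"]/m["m00"]+u-16,m["m01"]/m["m00"]+v-16]); print(H[-1],cv2.contourArea(k),w[16,16])
P=c.ray(H,st["tcp_pos"][2]-.0274+.0045)-st["tcp_pos"]; print("tool-frame holes", P@T)
```

```text
[233.92992992992993, 116.26426426426426] 166.5 178
[398.8765060240964, 116.20983935742973] 166.0 178
[316.3887982599239, 111.14953779227841] 306.5 132
tool-frame holes [[ 0.023  -0.0404 -0.0705]
 [ 0.0229  0.0397 -0.0704]
 [ 0.023  -0.0003 -0.0728]]
```

>>> step_arm(motion=[[[0.1, 0.012, 0.006, 0, 0, 0, 1], [0.1, 0, 0, 0, 0, 0, 1], [0.1, 0, 0, 0, 0, 0, 1], [0.06, 0, 0, 0, 0, 0, 1], [0.02, 0, 0, 0, 0, 0, 1], [0, 0, 0, 0, 0, 0, 1], [0, 0, 0, 0, 0, 0, 1], [0, 0, 0, 0, 0, 0, 1]]])

```text
time_s: 40.35
tcp_pos: [0.5483, -0.2582, 0.0782]
eef_rot: [0.558, 0.436, 0.556, -0.436]
ft_force: [0.1, 0.0, -3.1]
opening: 0.0108
```

```bash
cat > d.py <<'E'
from look import *
import sys
a=.24; ex=np.array([np.cos(a),np.sin(a),0]);ey=np.array([-np.sin(a),np.cos(a),0]); C=np.array([.5757,-.2499,0])-.0005*ey
delta(C+float(sys.argv[1])*ex+[0,0,.028+float(sys.argv[2])+.0274],a)
E
python3 d.py -.012 .0185
```

```text
shift(tool) [ 0.0216  0.0828 -0.0052] turn [ 0.0004  0.0002 -0.0003] force [ 0.0954  0.0491 -3.1244] open 0.0108 tcp [ 0.5483 -0.2582  0.0782] q6 0.888298970332625 t 40.35
```

>>> step_arm(motion=[[[0.02, 0.02, -0.004, 0, 0, 0, 1], [0, 0.03, 0, 0, 0, 0, 1], [0, 0.02, 0, 0, 0, 0, 1], [0, 0.012, 0, 0, 0, 0, 1], [0, 0, 0, 0, 0, 0, 1], [0, 0, 0, 0, 0, 0, 1]]])

```text
time_s: 40.95
tcp_pos: [0.5632, -0.253, 0.0728]
eef_rot: [0.557, 0.436, 0.557, -0.436]
ft_force: [-0.3, 0.7, -2.8]
opening: 0.0111
```

```bash
python3 d.py -.003 .0165
```

```text
shift(tool) [0.0045 0.0496 0.0024] turn [ 0.0004 -0.      0.    ] force [-0.3032  0.734  -2.8335] open 0.0111 tcp [ 0.5632 -0.253   0.0728] q6 0.9059206576148139 t 40.95
```

>>> step_arm(motion=[[[0.008, 0, 0, 0, 0, 0, 1], [0.005, 0, 0.002, 0, 0, 0, 1], [0, 0, 0, 0, 0, 0, 1], [0, 0, 0, 0, 0, 0, 1]]])

```text
time_s: 41.35
tcp_pos: [0.5633, -0.2533, 0.0711]
eef_rot: [0.557, 0.436, 0.557, -0.436]
ft_force: [-2.9, 1.6, 4.5]
opening: 0.0108
```

```bash
python3 d.py 0 .0165
```

```text
shift(tool) [-0.0038  0.0643  0.001 ] turn [ 0.0004 -0.     -0.0001] force [-2.8724  1.5581  4.5116] open 0.0108 tcp [ 0.5633 -0.2533  0.0711] q6 0.905434882459472 t 41.35
```

Contact came at the stud-tip height. Now I'll slide back in small steps, feeling for the drop.

>>> step_arm(motion=[[[0, 0.01, 0, 0, 0, 0, 1], [0, 0.01, 0, 0, 0, 0, 1], [0, 0.01, 0, 0, 0, 0, 1], [0, 0.01, 0, 0, 0, 0, 1], [0, 0, 0, 0, 0, 0, 1]]])

```text
time_s: 41.85
tcp_pos: [0.5703, -0.2527, 0.0711]
eef_rot: [0.557, 0.435, 0.556, -0.437]
ft_force: [-4.9, -0.9, 5.9]
opening: 0.0106
```

>>> step_arm(motion=[[[0, 0.008, 0, 0, 0, 0, 1], [0, 0, 0, 0, 0, 0, 1]]])

```text
time_s: 42.05
tcp_pos: [0.5726, -0.2519, 0.0704]
eef_rot: [0.557, 0.436, 0.556, -0.436]
ft_force: [-0.4, -0.9, -2.1]
opening: 0.0106
```

>>> step_arm(motion=[[[0, 0.008, 0, 0, 0, 0, 1], [0, 0, 0, 0, 0, 0, 1]]])

```text
time_s: 42.25
tcp_pos: [0.5743, -0.2506, 0.0695]
eef_rot: [0.557, 0.436, 0.557, -0.436]
ft_force: [0.5, 0.3, -4.2]
opening: 0.0112
```

```bash
python3 d.py 0 .0165
```

```text
shift(tool) [-0.0122  0.0075  0.0008] turn [ 0.0004 -0.0001  0.    ] force [ 0.5035  0.2878 -4.219 ] open 0.0112 tcp [ 0.5743 -0.2506  0.0695] q6 0.9165304644738654 t 42.25
```

The plate dropped free of the stud tips (force back to its weight). I'll finish the slide and lower.

>>> step_arm(motion=[[[0, 0.006, 0.001, 0.0003, 0, 0, 1], [0.01, 0, 0, 0, 0, 0, 1], [0, 0, 0, 0, 0, 0, 1]]])

```text
time_s: 42.55
tcp_pos: [0.5751, -0.2505, 0.0676]
eef_rot: [0.556, 0.436, 0.557, -0.436]
ft_force: [-0.4, 0.8, -3.1]
opening: 0.0104
```

>>> step_arm(motion=[[[0.01, 0, 0, 0, 0, 0, 1], [0.01, 0, 0, 0, 0, 0, 1], [0, 0, 0, 0, 0, 0, 1]]])

```text
time_s: 42.85
tcp_pos: [0.5751, -0.2506, 0.0639]
eef_rot: [0.556, 0.436, 0.557, -0.436]
ft_force: [0.9, 0.4, -3.5]
opening: 0.0105
```

```bash
python3 d.py 0 .000
```

```text
shift(tool) [0.0423 0.0038 0.0001] turn [ 0.0001 -0.0001  0.0001] force [ 0.9057  0.4271 -3.4527] open 0.0105 tcp [ 0.5751 -0.2506  0.0639] q6 0.9192239354843504 t 42.85
```

>>> step_arm(motion=[[[0.012, 0, 0, 0, 0, 0, 1], [0.012, 0, 0, 0, 0, 0, 1], [0.01, 0, 0, 0, 0, 0, 1], [0, 0, 0, 0, 0, 0, 1], [0, 0, 0, 0, 0, 0, 1]]])

```text
time_s: 43.35
tcp_pos: [0.5753, -0.2506, 0.0574]
eef_rot: [0.556, 0.436, 0.556, -0.436]
ft_force: [-0.0, 0.5, -2.7]
opening: 0.0111
```

>>> step_arm(motion=[[[0.01, 0, 0, 0, 0, 0, 1], [0, 0, 0, 0, 0, 0, 1], [0, 0, 0, 0, 0, 0, 1]]])

```text
time_s: 43.65
tcp_pos: [0.5754, -0.2507, 0.0555]
eef_rot: [0.556, 0.436, 0.556, -0.436]
ft_force: [0.1, 0.1, -3.3]
opening: 0.0111
```

>>> step_arm(motion=[[[0.005, 0, 0, 0, 0, 0, 1], [0, 0, 0, 0, 0, 0, 1], [0, 0, 0, 0, 0, 0, 1]]])

```text
time_s: 43.95
tcp_pos: [0.5754, -0.2507, 0.0554]
eef_rot: [0.557, 0.436, 0.556, -0.436]
ft_force: [-3.2, 0.7, 4.2]
opening: 0.011
```

>>> step_arm(motion=[[[0.005, 0, 0, 0, 0, 0, 1], [0, 0, 0, 0, 0, 0, 1], [0, 0, 0, 0, 0, 0, 1]]])

```text
time_s: 44.25
tcp_pos: [0.5755, -0.2507, 0.0554]
eef_rot: [0.557, 0.436, 0.556, -0.436]
ft_force: [-4.4, 1.8, 9.3]
opening: 0.0106
```

The plate rests on the deck at z = 0.0554. Release and retreat straight up.

>>> step_arm(motion=[[[-0.006, 0, 0, 0, 0, 0, -0.2], [0, 0, 0, 0, 0, 0, -0.2], [0, 0, 0, 0, 0, 0, -0.2], [0, 0, 0, 0, 0, 0, -0.2], [-0.05, 0, 0, 0, 0, 0, -0.2], [-0.15, 0, 0, 0, 0, 0, -0.2], [-0.2, 0, 0, 0, 0, 0, -0.2], [-0.2, 0, 0, 0, 0, 0, -0.2], [-0.2, 0, 0, 0, 0, 0, -0.2], [0, 0, -0.2, 0, 0, 0, -0.2], [0, 0, -0.1, 0, 0, 0, -0.2], [0, 0, 0, 0, 0, 0, -0.2]]])

```text
time_s: 45.45
tcp_pos: [0.5609, -0.1902, 0.2164]
eef_rot: [0.557, 0.436, 0.557, -0.435]
ft_force: [0.4, -0.1, 0.3]
opening: 0.0515
```

Run:
```python
from h import *
c=Cam("wrist"); t=Cam("top"); s=Cam("side")
a=cv2.resize(c.img,(640,400)); b=np.hstack([cv2.resize(s.img[160:330,220:460],(400,283)),cv2.resize(t.img[130:280,160:500],(400,176))[:,:]  if 0 else cv2.resize(t.img[120:285,160:490],(400,200)).repeat(1,0) if 0 else cv2.resize(s.img[160:330,220:460],(1,283))])
L=np.zeros((600,800,3),np.uint8); L[:320,:512]=cv2.resize(c.img,(512,320)); L[320:600,:400]=cv2.resize(s.img[160:328,220:460],(400,280)); L[320:520,400:]=cv2.resize(t.img[120:285,160:490],(400,200))
cv2.imwrite("pics/f.png",L); st=robot.state(); print(st["tcp_pos"],st["time_s"])
cv2.imwrite("pics/wf.png",c.img)
```

```text
[ 0.5613 -0.1929  0.215 ] 45.6
```

View pics/f.png

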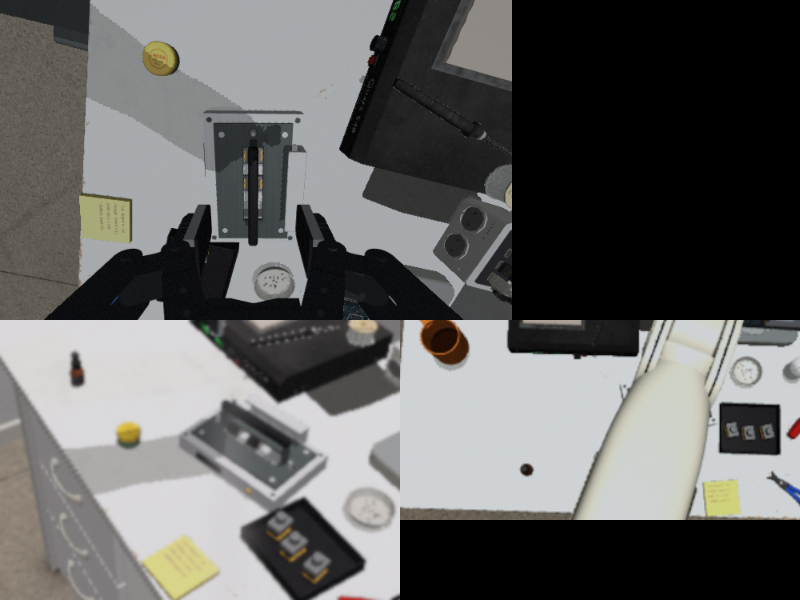

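The final composite shows the plate flat on the jig under the lip, both cartridges through the window, all three plugs upright in the tray, the bystanders in place and no third cartridge on the bench. Handing in.

```bash
python3 -c "
from rig import order
print(order.close_job())"
```

```text
the job is handed in; nothing more can be done
None
```

The test jig is ready and handed in at about 45.6 s of the 210 s allowed; the hand-in gives no verdict.

- **Plugs:** all three blanking plugs are out of their bays and stand in the black tray.
- **Cartridges:** only two were on the bench. They are pushed home in bays 1 and 2, and bay 0 stays empty. Both stopped within 0.2 mm of the height expected when home, with the force rising, but I felt no distinct click. The camera also showed them flush with the deck.
- **Clamp plate:** it had apparently been knocked about 4 cm from where I first saw it, so I measured it again before picking it up. I slid it in under the lip and felt its holes drop over the studs. It came to rest at deck height within measurement accuracy.
- **Last checks:** the final wrist, side and top views show the plate lying flat over both cartridges and the plugs in the tray. None of the bystander objects shows any sign of having moved. The arm is clear of everything.

No check failed. The bay measurements from the camera and from gripping the plugs differed by up to about 1 mm, which caused no trouble with the fits. The highest wrist force at the end of any move was about 18 N.

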